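# Set out the heels for pressing on a sandal maker's bench

## Robot

A 6-joint arm with a two-finger parallel gripper is mounted at the origin on the work surface. World frame = base frame: x ahead of the robot, y to its left, z up, the work surface at z = 0. Lengths are in m, angles in rad, forces in N, time in s.
With the tool pointing down it reaches from about 0.375 to 0.825 m from the base axis. Payload 5.5 kg.
Tool frame: the origin (TCP) lies between the finger pads; the fingertips stand 11 mm ahead of it and the grasp point (between the pads) lies 8 mm behind it; z points along the fingers, y is the line along which they close (so a half turn about z gives the same grasp; the last joint's range is limited). The gripper opens to 85 mm and grips with 20 to 120 N. Pads are 22 mm wide; open, the fingers measure 114 mm over their backs; the gripper's body (76 mm by 85 mm) begins 54 mm behind the grasp point. The pads swing forward as they close: fully open they stand 13 mm farther back than shut.
Start: joints at [1.281, 0.314, -0.047, 1.21, 0, 1.571], TCP at [0.171, 0.575, 0.242] pointing down, gripper open.
Joint ranges: [-2.67, 2.67], [-0.69, 1.73], [-1.03, 1.25], [-2.08, 2.16], [-1.42, 1.45], [-3.14, 3.14]. Speed limits (rad/s): [2.39, 2.39, 3.01, 3.14, 3.14, 3.14].

## Interface

Orientations are given as a rotation vector (axis times angle).
In Python, from bench import telemetry, eyes, finish_job gives the robot as it stands.
- The arm moves only by the tool carry_out, never from a script. Its arguments are lists of equal length, an entry for each row: "dp": the shift along the tool's x, y, z scaled (see below), a list of three; "rotation": the turn, a rotation vector about the tool's x, y, z scaled (see below), a list of three; "jaw": the opening, from -1 (shut) to 1 (fully open). In form: {"dp": [[x, y, z], ...], "rotation": [[wx, wy, wz], ...], "jaw": [jaw, ...]}. A call has 1 to 12 rows; each row is the pose to reach, as a shift and turn from the pose commanded when the call began, along the tool's axes at that moment; what a row does not reach only later rows make up. The controller multiplies each number of a shift by 10 cm and each number of a turn by 60 degrees. A row lasts 1/8 s, in which the tool goes at most 62.5 mm and 10.7 degrees, less where a joint would pass 70% of its speed; a pose out of reach is approached as far as the arm can. A call with a number of a shift or a turn outside -1 to 1 is refused whole. A call with a gripper value outside its range is refused whole. The fingers move at their own pace and stop on an object; "squeeze" is the grip in N (left out, the last holds). Time passes only in rows, so rows that repeat a pose let the fingers close. It gives the time, the measured TCP pose, the force, the opening and the grip force at its end, in the units of the state.
- telemetry.sense(): the state, without advancing time (a new reading comes with each control period).
- eyes.capture(name): name is "scene" or "side" or "wrist"; returns the picture (480x640x3 uint8, red, green, blue); there is no depth.
- eyes.camera_model(name): a dict with "fx", "fy", "cx", "cy" (pixels), "k1" (the pictures are not rectified: a ray, as slopes to the right and down, at radius r is drawn at 1 + k1 r^2 times it, then the intrinsics apply), "R" (3x3) and "t" (3): a world point X has camera coordinates R X + t. Camera axes: x right, y down, z forward; pixel columns grow to the right and rows downward; lengths in m; the calibration is good to about 2 mm. A picture is of the moment at which its call begins: read the wrist's pose just before it. camera_model takes no time and is no camera call; for the wrist camera it gives the pose at the moment of the call.
- finish_job(): hands the job in; it is judged then, once.
The state is a dict: "t": time; "qpos": joint angles; "qd": joint speeds; "tau": joint torques, N m; "tcp_pos": TCP position; "orientation": TCP orientation; "force": force on the tool from outside, world axes, zero at the start; "wrist_torque": the same for the moment, N m; "width": finger opening in m; "finger_force": force on a finger pad.
Only numpy, scipy, OpenCV 4.12 (cv2) and the standard library are available. Lean on these libraries where they do the work, as an engineer would, in place of code of your own. Each camera call takes 0.05 s, during which the arm holds its last target. There are 200 camera calls.

## Task

Put the large heel block on the heel end of the large sole and the small heel block on the heel end of the small sole, each with its round back over the sole's rounded heel edge and its straight front towards the toe, and stand the iron weight upright in the middle of the large heel block. Stand the glue bottle midway between the tin of tools and the white wax block, in line with them. Leave the green foot form and the hammer where they are.

Things in the scene. Friction and masses are not known exactly. Their poses are not given: they have to be found in the camera images.
- heel_large_c (a point): All lengths in mm. the large wooden heel block, D-shaped from above: 60 long (x) by 56 wide (y) by 30 high, pale layered wood, loose. Its point is its centre, 15 above its underside; z up. Its x axis points from the round back end (a half circle as wide as the block) to the straight front face; its two long sides are parallel to x, so it is gripped across y. 70 g.
- heel_small_c (a point): the small wooden heel block, D-shaped from above: 46 long (x) by 42 wide (y) by 24 high, pale layered wood, loose. Its point is its centre, 12 above its underside; z up. Its x axis points from the round back end (a half circle as wide as the block) to the straight front face; its two long sides are parallel to x, so it is gripped across y. 30 g.
- weight_c (a point): the iron weight, a dark round base 52 in diameter and about 24 high, a thin neck, and on top a round grip knob 28 in diameter (from 37 to 60 above the underside); 60 high in all, about 450 g, loose. Its point is on its axis, 30 above its underside; z up. Best gripped by the knob, about 20 above the point.
- bottle_c (a point): the glue bottle, closed, amber with a paper band and a black cap: round body 52 in diameter up to 62 above its underside, cap 40 in diameter, 90 high in all, about 150 g, loose. Its point is on its axis, 45 above its underside; z up.
- sole_large: the large sole, a flat dark brown board fixed on the bench: 230 long, 60 wide at the heel end, 84 at the ball, 8 thick. Origin on its underside at mid-length, z up, x along its middle line to the broader toe end; rounded heel end at x = -115. Its heel block in place (2 of sole showing round the back) has its centre at x = -83, y = 0, z = 23, x axes parallel.
- sole_small: the small sole, a flat dark brown board fixed on the bench: 165 long, 46 wide at the heel end, 64 at the ball, 8 thick. Origin on its underside at mid-length, z up, x along its middle line to the broader toe end; rounded heel end at x = -82.5. Its heel block in place (2 of sole showing round the back) has its centre at x = -57.5, y = 0, z = 20, x axes parallel.
- tin: the brass tin of punches and awls, fixed: 68 in diameter, 75 high, its tools reaching 105 high. Origin at the centre of its underside, z up. Its x axis points directly away from the wax block, whose centre is 210 away at x = -210, y = 0.
- wax: the white wax block, fixed: 45 by 70 and 40 high. Origin at the centre of its underside, z up; the 45 side lies along the line to the tin.
- last: the green shoemaker's foot form, a bystander: about 230 long, 78 wide and 75 high. Origin on its underside near its middle; x towards its toe. To be left alone.
- hammer: the hammer lying on the bench, a bystander, 260 long, origin under its middle, handle towards its -x. To be left alone.
Not all that is in view belongs to the job. What is shaped like the tin but pink is not meant. There is more than one size of the part that bears weight_c; the job needs the larger.

How it is judged:
By the outcome, as a careful person would: the job done as asked, in the order asked, and still so for the second after the job is handed in, with the robot touching nothing.
It also fails if it takes over 104 s, if anything falls off the work surface, if the arm or the gripper's body presses on something with over 40 N, if the wrist force passes 120 N, or if a joint passes its speed limit or range.

## Working session

There is one attempt and no reset: what is moved stays moved. The work goes in short steps, Python scripts to look and compute and a tool call to move; the robot and the scene stay as the last step left them, time stands still between calls to the robot, and variables do not carry over. Pictures are saved under pics/ and viewed, at most 14 in all, crops included, and the job is handed in when it is done.

Besides the shell and the picture viewer there is one more tool, called after "Emit:" as name(argument=value, ...), one argument or row to a line, values as JSON. carry_out: Moves the arm, as the interface text tells. Shifts and turns lie within -1 to 1; 1 stands for 10 cm of shift or 60 degrees of turn. Its arguments: {"type":"object","properties":{"dp":{"type":"array"},"rotation":{"type":"array"},"jaw":{"type":"array"},"squeeze":{"type":"number"}},"required":["dp","rotation","jaw"]}

```bash
mkdir -p pics; ls; cat > h.py <<'E'
import numpy as np, cv2
from bench import telemetry, eyes
from scipy.spatial.transform import Rotation as Ro
def snap(n,f):
    m=eyes.camera_model(n); im=eyes.capture(n); cv2.imwrite(f'pics/{f}.png',im[:,:,::-1])
    np.save(f'pics/{f}.npy',np.array([m],dtype=object),allow_pickle=True); return im,m
def load(f): return cv2.imread(f'pics/{f}.png'), np.load(f'pics/{f}.npy',allow_pickle=True)[0]
def KD(m): return np.array([[m['fx'],0,m['cx']],[0,m['fy'],m['cy']],[0,0,1.]]),np.array([m['k1'],0,0,0.])
def ray(m,px,z):
    K,D=KD(m); p=cv2.undistortPoints(np.array(px,float).reshape(-1,1,2),K,D).reshape(-1,2)
    R=np.array(m['R']);t=np.array(m['t']); d=np.c_[p,np.ones(len(p))]@R; c=-R.T@t
    return c+d*((z-c[2])/d[:,2])[:,None]
def proj(m,X):
    K,D=KD(m); return cv2.projectPoints(np.array(X,float).reshape(-1,1,3),cv2.Rodrigues(np.array(m['R'],float))[0],np.array(m['t'],float),K,D)[0].reshape(-1,2)
E
python3 - <<'E'
from h import *
for n in ('scene','side','wrist'):
    im,m=snap(n,n+'0'); print(n,m['fx'],m['k1'],-np.array(m['R']).T@np.array(m['t']),np.array(m['R'])[2])
s=telemetry.sense();print(s)
E
```

```text
pics
scene 462.18140156817674 -0.04969308630456476 [1.36569485 0.12401754 0.55644278] [-0.8211562  -0.18859865 -0.53864   ]
side 503.2542985774191 -0.10402169971254104 [ 0.16203242 -0.89286717  0.79504226] [ 0.35662778  0.71475135 -0.60162042]
wrist 398.018442051628 -0.04862593838385706 [0.09305273 0.59929262 0.37343368] [ 0.30815398 -0.09394651 -0.94668642]
{'t': 0.15, 'qpos': array([ 1.28100601e+00,  3.14063001e-01, -4.78540344e-02,  1.21023575e+00,
        2.11495541e-05,  1.57081581e+00]), 'qd': array([ 0.00049646, -0.00183226,  0.00492606, -0.00150763,  0.00173478,
        0.00025103]), 'tau': array([-4.99279686e-04, -5.40044439e+01,  3.40059686e+01,  1.32784364e-02,
       -3.44592809e-05, -7.76206065e-06]), 'tcp_pos': array([0.17131596, 0.57455387, 0.24163095]), 'orientation': array([-4.53609348e-01, -3.10845244e+00,  2.10345340e-03]), 'force': array([ 0.09611761,  0.17486707, -0.10128875]), 'wrist_torque': array([0.00620385, 0.0342332 , 0.04172257]), 'finger_force': 0.0, 'width': 0.0856439203909719}
```

View pics/scene0.png

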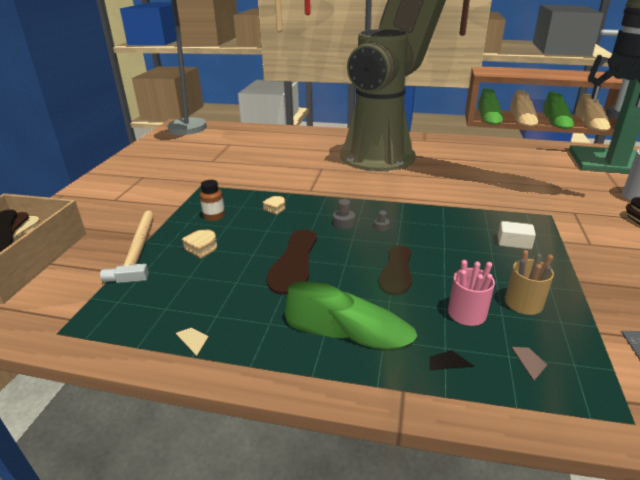

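View pics/side0.png

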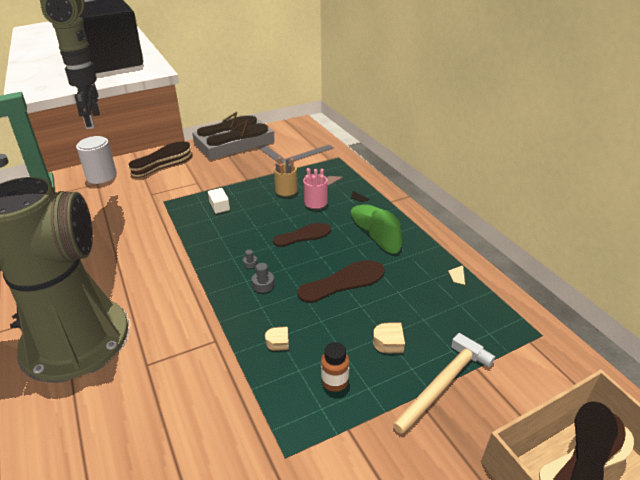

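```bash
cat > meas.py <<'E'
from h import *
H=0.0005 # grid m/px
def cont(f,box,fn):
    im,m=load(f); x,y,w,h=box; hsv=cv2.cvtColor(im,cv2.COLOR_BGR2HSV)
    mk=np.zeros(im.shape[:2],np.uint8); mk[y:y+h,x:x+w]=fn(hsv,im)[y:y+h,x:x+w]*255
    mk=cv2.morphologyEx(mk,cv2.MORPH_CLOSE,np.ones((3,3)))
    c=max(cv2.findContours(mk,cv2.RETR_EXTERNAL,cv2.CHAIN_APPROX_NONE)[0],key=cv2.contourArea)
    return c.reshape(-1,2),m
def plane(views,z,fn,o=(0.2,-0.6)):
    acc=np.ones((2400,2400),np.uint8)
    for f,b in views:
        c,m=cont(f,b,fn); P=(ray(m,c,z)[:,:2]-o)/H
        k=np.zeros_like(acc); cv2.fillPoly(k,[P.round().astype(np.int32)],1); acc&=k
    c=max(cv2.findContours(acc,cv2.RETR_EXTERNAL,cv2.CHAIN_APPROX_NONE)[0],key=cv2.contourArea).reshape(-1,2)
    return c*H+np.array(o)
def rect(P):
    (c,s,a)=cv2.minAreaRect((P*1000).astype(np.float32)); return np.round(c,1),np.round(s,1),round(a,1)
E
python3 - <<'E'
from meas import *
pale=lambda h,i:(h[...,0]>8)&(h[...,0]<35)&(h[...,2]>120)
brown=lambda h,i:((h[...,0]<20)|(h[...,0]>165))&(h[...,2]<110)&(h[...,1]>40)
white=lambda h,i:(h[...,1]<40)&(h[...,2]>110)
S={'hl':([('scene0',(175,222,50,40)),('side0',(365,315,50,45))],.03,pale),
'hs':([('scene0',(255,190,40,28)),('side0',(258,322,40,35))],.024,pale),
'sl':([('scene0',(255,222,70,75)),('side0',(290,255,100,50))],.008,brown),
'ss':([('scene0',(370,240,50,55)),('side0',(265,218,75,32))],.008,brown),
'wax':([('scene0',(490,215,55,40)),('side0',(200,180,40,40))],.04,white)}
for k,(v,z,f) in S.items():
    try: print(k,*rect(plane(v,z,f)),[rect(plane([a],z,f)) for a in v])
    except Exception as e: print(k,e)
def crop(f,x,y,w,h,W,Hh): return cv2.resize(load(f)[0][y:y+h,x:x+w],(W,Hh),interpolation=cv2.INTER_CUBIC)
a=np.hstack([crop('scene0',170,175,130,95,400,292),crop('scene0',320,190,80,58,400,292)])
b=np.hstack([crop('scene0',440,215,120,88,400,292)[:, :],crop('side0',235,235,220,160,400,292)])
cv2.imwrite('pics/mos.png',np.vstack([a,b]))
E
```

```text
hl [ 595.3 -318.1] [60.2 62.5] 62.1 [(array([ 610.3, -307.2]), array([93.5, 82.5]), 62.1), (array([ 589.5, -327.6]), array([82.1, 63.5]), 63.4)]
hs [ 391.7 -213.4] [45.8 47.2] 69.1 [(array([ 411.7, -209.8]), array([90.4, 52.6]), 16.3), (array([ 388.7, -221.2]), array([62.4, 47.3]), 69.0)]
sl [ 603.4 -112. ] [226.   80.9] 6.4 [(array([ 605.7, -110.8]), array([230.7,  83.1]), 6.6), (array([ 602.3, -115.1]), array([229. ,  87.7]), 6.1)]
ss [590.5 107.8] [147.7  48. ] 3.0 [(array([590.5, 107.9]), array([148.7,  48.1]), 3.0), (array([596.5,  98.7]), array([163. ,  68.5]), 3.8)]
wax [444.4 352.8] [67.5 46.2] 87.4 [(array([445.4, 353.2]), array([67.4, 50.6]), 89.5), (array([443.2, 350.7]), array([76.2, 48.5]), 87.4)]
```

View pics/mos.png

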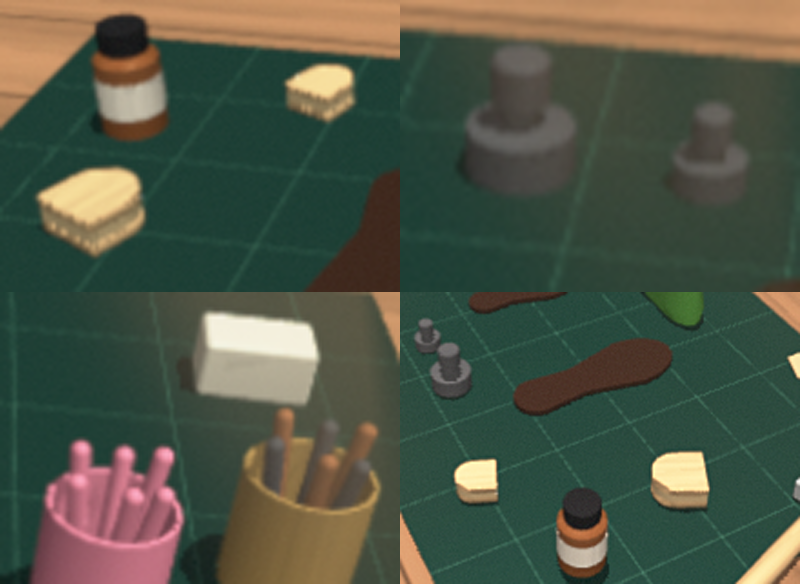

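Scene: bottle (211,200). The large heel is at (200,242) and the small one at (274,204). The weights are at (343,213) and (382,220); the left one is the larger, so that is the one meant. There are two tins, (470,295) pink and (529,285) brass; the brass one is meant. Moving now for close wrist views.

Emit:
carry_out(
  dp=[
    [0,0,0],
    [0,0,0],
    [0,0,0],
  ],
  rotation=[
    [0,0,-0.277],
    [0,0,-0.277],
    [0,0,-0.277],
  ],
  jaw=[1,1,1],
)

```text
t: 0.52
tcp_pos: [0.1714, 0.5748, 0.242]
orientation: [-0.001, -3.141, 0.001]
force: [-0.8, 0.1, -0.6]
width: 0.0851
finger_force: 0.0
```

Emit:
carry_out(
  dp=[
    [-1,-1,0],
    [-1,-1,0],
    [-1,-1,0],
    [-1,-1,0],
  ],
  rotation=[
    [0,0,0],
    [0,0,0],
    [0,0,0],
    [0,0,0],
  ],
  jaw=[1,1,1,1],
)

```text
t: 1.02
tcp_pos: [0.272, 0.4747, 0.2424]
orientation: [-0.004, -3.141, -0.001]
force: [-0.4, 0.7, 0.4]
width: 0.0853
finger_force: 0.0
```

Emit:
carry_out(
  dp=[
    [-1,-1,0],
    [-1,-1,0],
    [-1,-1,0],
    [-1,-1,0],
  ],
  rotation=[
    [0,0,0],
    [0,0,0],
    [0,0,0],
    [0,0,0],
  ],
  jaw=[1,1,1,1],
)

```text
t: 1.52
tcp_pos: [0.3714, 0.3758, 0.2423]
orientation: [-0.001, -3.141, -0.001]
force: [0.2, 0.7, -0.1]
width: 0.0852
finger_force: 0.0
```

```bash
python3 -c "
from h import *
snap('wrist','w1'); print(telemetry.sense()['qpos'])"
```

```text
[ 7.92015720e-01  1.78823029e-01 -2.21061682e-01  1.17085811e+00
  1.11878429e-03  7.91377131e-01]
```

Emit:
carry_out(
  dp=[
    [-1,-1,0],
    [-1,-1,0],
    [-1,-1,0],
    [-1,-1,0],
  ],
  rotation=[
    [0,0,0],
    [0,0,0],
    [0,0,0],
    [0,0,0],
  ],
  jaw=[1,1,1,1],
)

```text
t: 2.08
tcp_pos: [0.4712, 0.276, 0.2421]
orientation: [0.0, -3.141, -0.001]
force: [-0.3, -0.6, 0.6]
width: 0.0855
finger_force: 0.0
```

Emit:
carry_out(
  dp=[
    [0,-1,0],
    [0,-1,0],
    [0,-1,0],
  ],
  rotation=[
    [0,0,0],
    [0,0,0],
    [0,0,0],
  ],
  jaw=[1,1,1],
)

```text
t: 2.45
tcp_pos: [0.4703, 0.1753, 0.2425]
orientation: [0.0, -3.141, -0.001]
force: [-0.7, -0.3, -0.5]
width: 0.0854
finger_force: 0.0
```

```bash
python3 -c "
from h import *
snap('wrist','w2'); print(telemetry.sense()['qpos'])"
```

```text
[ 3.57704010e-01  1.30453032e-01 -2.77674219e-01  1.16239127e+00
  1.12887905e-03  3.56749074e-01]
```

Emit:
carry_out(
  dp=[
    [0,-1,0],
    [0,-1,0],
    [0,-1,0],
  ],
  rotation=[
    [0,0,0],
    [0,0,0],
    [0,0,0],
  ],
  jaw=[1,1,1],
)

```text
t: 2.88
tcp_pos: [0.4715, 0.0755, 0.2424]
orientation: [0.001, 3.142, 0.001]
force: [-0.4, 0.1, 0.1]
width: 0.0852
finger_force: 0.0
```

Emit:
carry_out(
  dp=[
    [0,-1,0],
    [0,-1,0],
    [0,-1,0],
  ],
  rotation=[
    [0,0,0],
    [0,0,0],
    [0,0,0],
  ],
  jaw=[1,1,1],
)

```text
t: 3.25
tcp_pos: [0.4722, -0.0244, 0.2423]
orientation: [0.001, 3.141, 0.001]
force: [-0.5, 0.9, -0.3]
width: 0.0854
finger_force: 0.0
```

Emit:
carry_out(
  dp=[
    [0,-1,0],
    [0,-1,0],
    [0,-1,0],
  ],
  rotation=[
    [0,0,0],
    [0,0,0],
    [0,0,0],
  ],
  jaw=[1,1,1],
)

```text
t: 3.62
tcp_pos: [0.4726, -0.1244, 0.2422]
orientation: [0.001, 3.141, 0.001]
force: [0.0, -0.1, -0.7]
width: 0.0854
finger_force: 0.0
```

```bash
python3 -c "
from h import *
snap('wrist','w3'); print(telemetry.sense()['qpos'])"
```

```text
[-0.2564068   0.10408842 -0.30862949  1.15836545  0.00136455 -0.2572463 ]
```

Emit:
carry_out(
  dp=[
    [0,-1,0],
    [0,-1,0],
    [0,-1,0],
  ],
  rotation=[
    [0,0,0],
    [0,0,0],
    [0,0,0],
  ],
  jaw=[1,1,1],
)

```text
t: 4.05
tcp_pos: [0.4726, -0.2245, 0.2421]
orientation: [0.0, 3.141, 0.001]
force: [-0.1, 0.9, 0.3]
width: 0.0853
finger_force: 0.0
```

Emit:
carry_out(
  dp=[
    [-0.3,-1,0],
    [-0.3,-1,0],
    [-0.3,-1,0],
  ],
  rotation=[
    [0,0,0],
    [0,0,0],
    [0,0,0],
  ],
  jaw=[1,1,1],
)

```text
t: 4.42
tcp_pos: [0.5033, -0.3244, 0.2416]
orientation: [-0.001, 3.141, 0.001]
force: [-0.7, -0.5, -0.2]
width: 0.0854
finger_force: 0.0
```

```bash
python3 -c "
from h import *
snap('wrist','w4'); snap('scene','scene1');snap('side','side1'); print(telemetry.sense())
cv2.imwrite('pics/wm.png',np.vstack([np.hstack([cv2.resize(load(a)[0],(400,300)) for a in r]) for r in (('w1','w2'),('w3','w4'))]))"
```

```text
{'t': 4.575, 'qpos': array([-5.71298616e-01,  3.08358082e-01, -5.45443119e-02,  1.20910840e+00,
        8.74586202e-04, -5.73847447e-01]), 'qd': array([-0.00250874, -0.01312258, -0.00707278, -0.00201849, -0.00445556,
       -0.00605955]), 'tau': array([-5.58954813e-01, -5.29298258e+01,  3.42790353e+01, -8.40566447e-02,
       -1.92127470e-02,  9.88342857e-03]), 'tcp_pos': array([ 0.50209425, -0.3224147 ,  0.24210942]), 'orientation': array([ 4.00216133e-03, -3.14104242e+00, -2.18788345e-03]), 'force': array([ 1.19328731, -0.10137838, -0.05189559]), 'wrist_torque': array([0.01102851, 0.03628981, 0.00582748]), 'finger_force': 0.0, 'width': 0.08487443365843388}
```

View pics/wm.png

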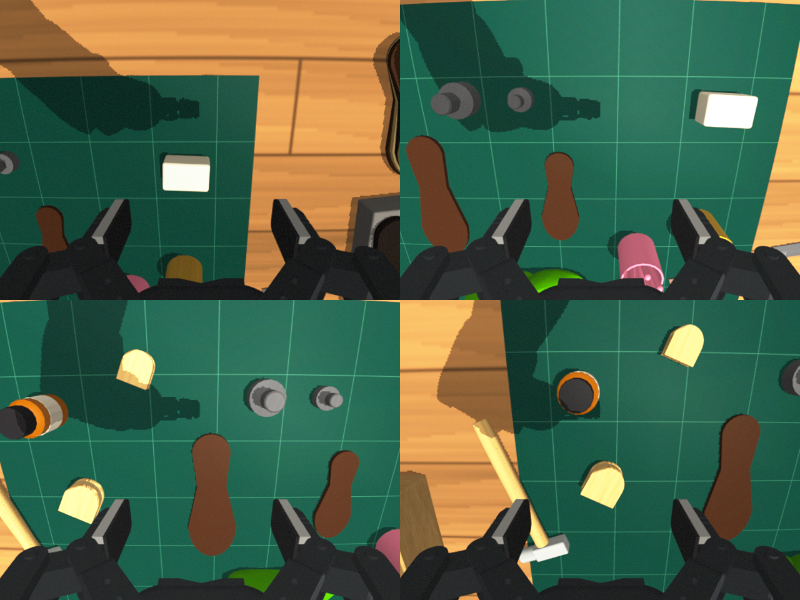

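```bash
cat > m2.py <<'E'
from meas import *
pale=lambda h,i:(h[...,0]>12)&(h[...,0]<32)&(h[...,2]>125)&(h[...,1]<170)
brown=lambda h,i:((h[...,0]<20)|(h[...,0]>165))&(h[...,2]<150)&(h[...,1]>60)
white=lambda h,i:(h[...,1]<50)&(h[...,2]>150)
def D(v,z,f=pale):
    P=plane(v,z,f); c,s,a=rect(P); M=cv2.moments((P*1000).astype(np.float32)); g=np.array([M['m10']/M['m00'],M['m01']/M['m00']])
    return c,s,a,np.round(g-c,1)
def axis(v,z,f):
    P=plane(v,z,f); M=cv2.moments((P*1000).astype(np.float32)); th=.5*np.arctan2(2*M['mu11'],M['mu20']-M['mu02'])
    d=np.array([np.cos(th),np.sin(th)]); n=np.array([-d[1],d[0]]); u=P@d*1000; w=P@n*1000
    mid=(u.max()+u.min())/2; g=np.array([M['m10'],M['m01']])/M['m00']
    return 'th',round(np.degrees(th),2),'len',round(np.ptp(u),1),'wid',round(np.ptp(w),1),'mid',np.round(d*mid+n*(g@n),1),'cent-mid',round(g@d-mid,1)
E
python3 - <<'E'
from m2 import *
HL=('w4',(280,240,90,90)); HS=('w4',(410,25,85,85)); HS3=('w3',(175,60,85,90))
sc,sd=('scene1',(175,222,50,40)),('side1',(365,315,50,45)); sc2,sd2=('scene1',(255,190,40,28)),('side1',(258,322,40,35))
for n,v,z in (('HL',[HL],.03),('HLall',[HL,sc,sd],.03),('HLsc',[HL,sc],.03),('HS',[HS],.024),('HS3',[HS3],.024),('HS34',[HS,HS3],.024),('HSall',[HS,HS3,sc2,sd2],.024)): print(n,*D(v,z))
for n,v in (('SL3',('w3',(295,205,90,210))),('SS2',('w2',(215,230,90,160))),('SS3',('w3',(490,230,90,160)))): print(n,*axis([v],.008,brown))
for n,v in (('wax1',[('w1',(240,230,110,90))]),('wax2',[('w2',(460,130,130,90))])):print(n,*rect(plane(v,.04,white)))
print('wax12',rect(plane([('w1',(240,230,110,90)),('w2',(460,130,130,90))],.04,white)))
a=cv2.resize(load('w4')[0][240:340,270:390],(400,300),interpolation=cv2.INTER_CUBIC);b=cv2.resize(load('w3')[0][110:200,370:570],(400,300),interpolation=cv2.INTER_CUBIC)
c=cv2.resize(load('w4')[0][95:195,240:360],(400,300),interpolation=cv2.INTER_CUBIC);d=cv2.resize(load('scene1')[0][240:330,440:560],(400,300),interpolation=cv2.INTER_CUBIC)
cv2.imwrite('pics/z.png',np.vstack([np.hstack([a,b]),np.hstack([c,d])]))
E
```

```text
HL [ 590.8 -316.5] [60.6 70.2] 63.4 [ 2.1 -2.2]
HLall [ 594.7 -318.1] [59.9 61.7] 63.4 [ 2.1 -1.6]
HLsc [ 593.9 -317.7] [59.9 63.5] 63.4 [ 2.7 -1.3]
HS [ 392.1 -213.3] [46.6 49.7] 67.6 [ 2.1 -0.3]
HS3 [ 392.2 -209.7] [46.6 47.3] 68.2 [ 1.6 -0.5]
HS34 [ 391.8 -211.3] [43.3 46.8] 68.2 [ 1.7 -0.7]
HSall [ 391.8 -211.7] [42.7 46.4] 68.6 [ 1.4 -0.7]
SL3 th 1.4 len 229.3 wid 83.1 mid [ 602.5 -105.7] cent-mid 7.1
SS2 th -2.06 len 164.4 wid 62.8 mid [598.  107.4] cent-mid 4.6
SS3 th -1.18 len 165.6 wid 65.8 mid [597.7 105.4] cent-mid 3.5
wax1 [445.1 354.8] [68.3 43.6] 87.5
wax2 [443.9 347.6] [80.7 47.1] 87.9
wax12 (array([445.1, 354.2]), array([67.4, 43.5]), 87.6)
```

View pics/z.png

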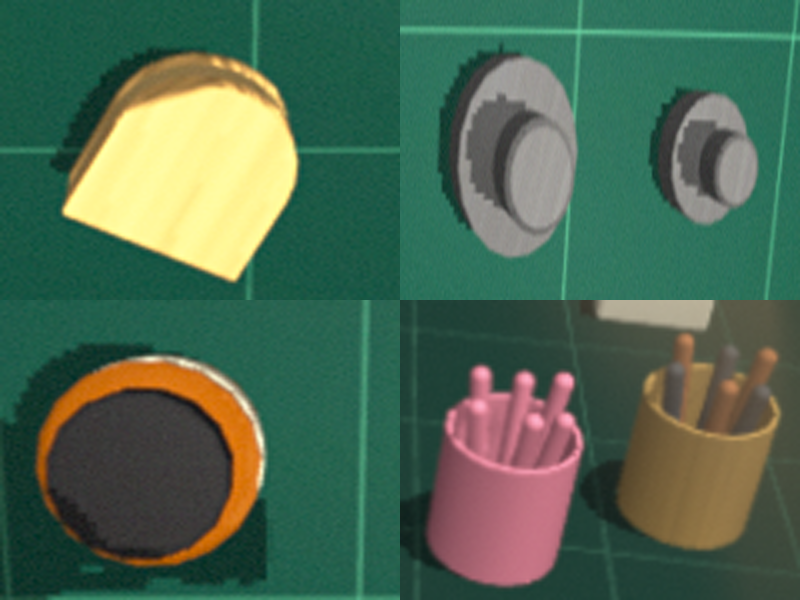

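w4 crop: the large heel's front corners are at about (289,311) and (340,334), with its round back at upper right. w3: large weight knob (440,162), base (429,156). w4: cap centre (282,152). The scene crop confirms the brass tin and the larger weight.

```bash
python3 - <<'E'
from m2 import *
mm=lambda a:np.round(np.array(a)[:,:2]*1000,1).tolist()
m4=load('w4')[1];m3=load('w3')[1];m1=load('w1')[1];m2=load('w2')[1]
print('HL corners',mm(ray(m4,[(288.6,303.9),(340.5,333.7)],.03)))
print('cap',mm(ray(m4,[(282,152.3)],.09)),'knob',mm(ray(m3,[(440,162.5)],.06)),'base',mm(ray(m3,[(429,156.5)],.024)))
L3,L2,L4=('w3',(295,205,90,210)),('w2',(0,210,120,220)),('w4',(470,170,120,210))
def mid(v):
    P=plane(v,.008,brown)*1000; o=P[:,0].min()
    P=cv2.fillPoly(np.zeros((2400,2400),np.uint8),[((P/1000-(.2,-.6))/H).round().astype(np.int32)],1)
    ys,xs=np.nonzero(P); X=xs*.5+200;Y=ys*.5-600
    r=[]
    for u in range(15,230,12):
        s=abs(X-o-u)<.3
        if s.sum(): r.append((u,round(Y[s].mean(),1),round(np.ptp(Y[s]),1)))
    print(round(o,1),round(X.max(),1),*r)
print(axis([L3],.008,brown)); mid([L3])
for v in ([('w2',(215,230,90,160)),('w3',(490,230,90,160))],):
    print(axis(v,.008,brown)); mid(v)
# tin check
t=np.array([.6548,.3452]);print('tin proj scene',proj(load('scene1')[1],[[*t,0],[*t,.075]]).round(),'w1',proj(m1,[[*t,.075]]).round())
E
```

```text
HL corners [[602.4, -355.1], [635.5, -304.4]]
cap [[452.2, -351.3]] knob [[432.4, -30.4]] base [[432.0, -29.9]]
('th', np.float64(1.4), 'len', np.float64(229.3), 'wid', np.float64(83.1), 'mid', array([ 602.5, -105.7]), 'cent-mid', np.float64(7.1))
488.0 717.0 (15, np.float64(-108.0), np.float64(51.0)) (27, np.float64(-107.5), np.float64(58.0)) (39, np.float64(-107.2), np.float64(56.5)) (51, np.float64(-107.8), np.float64(54.5)) (63, np.float64(-107.0), np.float64(52.0)) (75, np.float64(-106.5), np.float64(50.0)) (87, np.float64(-106.5), np.float64(47.0)) (99, np.float64(-106.2), np.float64(51.5)) (111, np.float64(-105.8), np.float64(57.5)) (123, np.float64(-105.5), np.float64(62.0)) (135, np.float64(-105.5), np.float64(69.0)) (147, np.float64(-104.8), np.float64(73.5)) (159, np.float64(-104.5), np.float64(80.0)) (171, np.float64(-104.8), np.float64(81.5)) (183, np.float64(-104.2), np.float64(79.5)) (195, np.float64(-103.8), np.float64(73.5)) (207, np.float64(-103.5), np.float64(62.0)) (219, np.float64(-103.2), np.float64(45.5))
('th', np.float64(-1.87), 'len', np.float64(164.2), 'wid', np.float64(62.7), 'mid', array([598., 107.]), 'cent-mid', np.float64(4.8))
516.0 680.0 (15, np.float64(108.8), np.float64(40.5)) (27, np.float64(108.8), np.float64(43.5)) (39, np.float64(108.5), np.float64(41.0)) (51, np.float64(107.8), np.float64(37.5)) (63, np.float64(107.5), np.float64(36.0)) (75, np.float64(106.8), np.float64(42.5)) (87, np.float64(107.0), np.float64(49.0)) (99, np.float64(106.2), np.float64(53.5)) (111, np.float64(105.8), np.float64(59.5)) (123, np.float64(106.0), np.float64(62.0)) (135, np.float64(106.0), np.float64(57.0)) (147, np.float64(105.0), np.float64(48.0)) (159, np.float64(105.2), np.float64(28.5))
tin proj scene [[525. 303.]
 [534. 270.]] w1 [[291. 484.]]
```

Emit:
carry_out(
  dp=[
    [-0.47,0.04,0.5],
    [-0.94,0.08,1],
    [-0.94,0.08,1],
    [-0.94,0.08,1],
    [-0.94,0.08,1],
  ],
  rotation=[
    [0,0,0.15],
    [0,0,0.3],
    [0,0,0.445],
    [0,0,0.445],
    [0,0,0.445],
  ],
  jaw=[1,1,1,1,1],
)

```text
t: 5.2
tcp_pos: [0.5958, -0.316, 0.1436]
orientation: [0.719, 3.057, -0.0]
force: [0.2, -0.3, 0.9]
width: 0.0856
finger_force: 0.0
```

```bash
python3 - <<'E'
from m2 import *
im,m=snap('wrist','w5'); ps=[]
for i in range(4): eyes.capture('wrist'); ps.append(telemetry.sense()['tcp_pos'])
s=telemetry.sense();R=Ro.from_rotvec(s['orientation']).as_matrix()
print(np.mean(ps,0),np.ptp(ps,0),R[:,0],R[:,1])
p=np.mean(ps,0); print('below tcp',proj(m,[[p[0],p[1],.03]]))
print('pred',proj(m,[[.5953,-.317,.03],[.6095,-.355,.03],[.6355,-.3044,.03]]))
E
```

```text
[ 0.59574145 -0.31707215  0.14377382] [0.00014241 0.00037794 0.00056468] [-0.89356848  0.44892444 -0.00148869] [ 4.48924941e-01  8.93569470e-01 -4.82339424e-06]
below tcp [[318.13704034 239.70166078]]
pred [[317.93246678 239.0790456 ]
 [277.03762004 280.66782502]
 [361.24350282 281.71973077]]
```

View pics/w5.png

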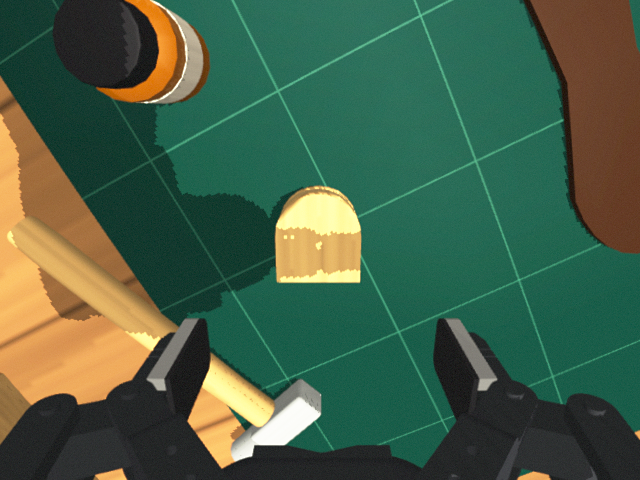

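Corners match the prediction within 1.5 px, so the block is centred between the fingers. Descending to grip.

Emit:
carry_out(
  dp=[
    [0,0,0.5],
    [0,0,1],
    [0,0,1],
  ],
  rotation=[
    [0,0,0],
    [0,0,0],
    [0,0,0],
  ],
  jaw=[1,1,1],
)

```text
t: 5.82
tcp_pos: [0.5921, -0.3153, 0.0386]
orientation: [-0.723, -3.049, -0.003]
force: [-0.3, 0.1, 1.3]
width: 0.0857
finger_force: 0.0
```

Emit:
carry_out(
  dp=[
    [0,0,0.2],
    [0,0,0.3],
    [0,0,0.3],
    [0,0,0.3],
    [0,0,0.3],
    [0,0,0.3],
    [0,0,0.3],
    [0,0,0.3],
  ],
  rotation=[
    [0,0,0],
    [0,0,0],
    [0,0,0],
    [0,0,0],
    [0,0,0],
    [0,0,0],
    [0,0,0],
    [0,0,0],
  ],
  jaw=[1,1,1,-1,-1,-1,-1,-1],
  squeeze=30,
)

```text
t: 6.82
tcp_pos: [0.5964, -0.3173, 0.0134]
orientation: [0.725, 3.055, -0.001]
force: [-0.2, 0.7, 5.3]
width: 0.0557
finger_force: 33.0
```

Emit:
carry_out(
  dp=[
    [0,0,-0.4],
    [0,0,-0.8],
    [0,0,-0.8],
    [0,0,-0.8],
    [0,0,-0.8],
  ],
  rotation=[
    [0,0,0],
    [0,0,-0.16],
    [0,0,-0.32],
    [0,0,-0.468],
    [0,0,-0.468],
  ],
  jaw=[-1,-1,-1,-1,-1],
)

```text
t: 7.45
tcp_pos: [0.5954, -0.3167, 0.092]
orientation: [0.036, -3.141, -0.001]
force: [-0.0, -0.5, -0.7]
width: 0.0554
finger_force: 32.4
```

Emit:
carry_out(
  dp=[
    [0.18,0.5,0],
    [0.36,1,0],
    [0.36,1,0],
  ],
  rotation=[
    [0,0,0],
    [0,0,0],
    [0,0,0],
  ],
  jaw=[-1,-1,-1],
)

```text
t: 7.82
tcp_pos: [0.5548, -0.2145, 0.0916]
orientation: [0.038, -3.138, -0.003]
force: [0.1, -0.5, -0.8]
width: 0.0555
finger_force: 32.5
```

Emit:
carry_out(
  dp=[
    [0.18,0.5,0],
    [0.35,1,0],
    [0.35,1,0],
    [0.35,1,0],
  ],
  rotation=[
    [0,0,0],
    [0,0,0],
    [0,0,0],
    [0,0,0],
  ],
  jaw=[-1,-1,-1,-1],
)

```text
t: 8.32
tcp_pos: [0.5209, -0.1194, 0.0926]
orientation: [-0.036, 3.14, -0.001]
force: [-0.5, -0.5, -0.3]
width: 0.0556
finger_force: 32.7
```

```bash
cat > st.py <<'E'
from h import *
import sys
if len(sys.argv)>1: snap('wrist',sys.argv[1])
ps=[]
for i in range(3): eyes.capture('wrist'); ps.append(np.r_[telemetry.sense()['tcp_pos'],Ro.from_rotvec(telemetry.sense()['orientation']).as_matrix()[:,0]])
p=np.mean(ps,0); s=telemetry.sense(); print(s['t'],(p[:3]*1000).round(1),'yaw',np.degrees(np.arctan2(p[4],p[3])).round(2)%360,'tilt',p[5].round(4),s['width'],s['force'],s['qpos'][5])
if len(sys.argv)>3: # target x y mm -> dp in tool frame scaled
    d=np.array([float(sys.argv[2]),float(sys.argv[3])])-p[:2]*1000; x=p[3:5]; y=np.array([x[1],-x[0]]); print('dp',(d@x/100).round(3),(d@y/100).round(3))
E
python3 st.py w6 519.5 -107.7; python3 - <<'E'
from m2 import *
m=load('w6')[1]
print(axis([('w3',(295,205,90,210))],.008,brown)[-3])
E
```

```text
8.525 [ 520.7 -119.9   92.4] yaw 181.28 tilt -0.0007 0.055150498045861016 [ 0.49038311  0.2409777  -1.06395612] -0.24861203784085747
dp 0.009 0.122
[ 602.5 -105.7]
```

View pics/w6.png

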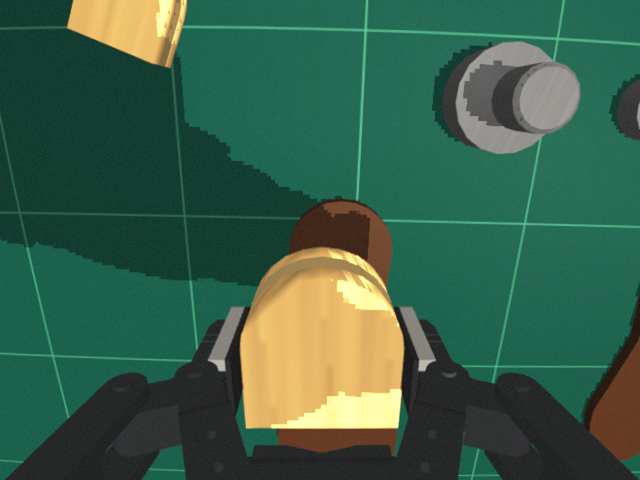

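```bash
python3 - <<'E'
from h import *
m=load('w6')[1]
print(ray(m,[(247,429),(397,429)],.109)*1000, ray(m,[(345,200),(290,235),(392,250)],.008)*1000)
E
```

```text
[[ 552.67667161 -145.42893518  109.        ]
 [ 551.24766197  -89.79752995  109.        ]] [[ 488.35848573 -106.43161105    8.        ]
 [ 509.54758318 -136.99221534    8.        ]
 [ 517.23062104  -77.90902736    8.        ]]
```

Emit:
carry_out(
  dp=[
    [0.005,0.12,0],
    [0.005,0.12,0],
    [0.005,0.12,0.3],
    [0.005,0.12,0.6],
    [0.005,0.12,0.6],
  ],
  rotation=[
    [0,0,0],
    [0,0,0],
    [0,0,0],
    [0,0,0],
    [0,0,0],
  ],
  jaw=[-1,-1,-1,-1,-1],
)

```text
t: 9.15
tcp_pos: [0.5168, -0.1062, 0.0304]
orientation: [0.038, -3.137, -0.001]
force: [-0.9, -0.6, -0.6]
width: 0.0551
finger_force: 32.6
```

```bash
python3 st.py w7 519.5 -107.7
```

```text
9.35 [ 519.7 -106.8   33.2] yaw 181.4 tilt -0.001 0.05557704025460048 [-0.41319896  0.39690824 -0.60655981] -0.22711830373934358
dp 0.003 -0.009
```

View pics/w7.png

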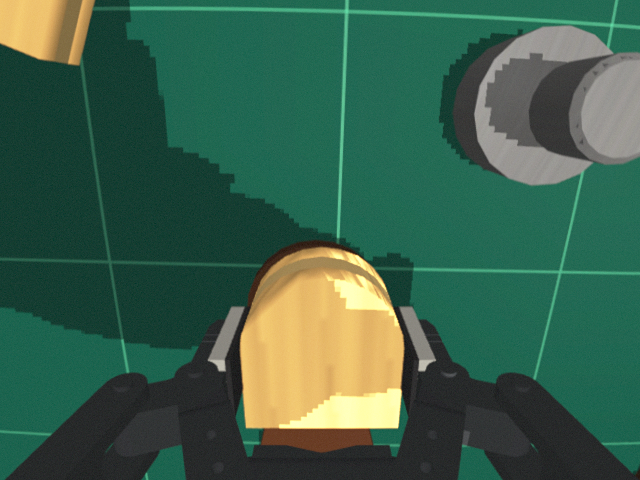

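```bash
cat > arc.py <<'E'
from m2 import *
from scipy.optimize import least_squares
def fit(P,r):
    f=lambda c:np.hypot(*(P-c).T)-r
    s=least_squares(f,P.mean(0)+[20,0],loss='soft_l1',f_scale=.5); return s.x.round(1),abs(f(s.x)).mean().round(2)
def top(im,cols,mask): # first row of mask in each column
    return np.array([(c,np.argmax(mask[:,c])-.5) for c in cols if mask[:,c].any()])
E
python3 - <<'E'
from arc import *
im,m=load('w7'); g=im.astype(int); h=cv2.cvtColor(im,cv2.COLOR_BGR2HSV)
mk=(g[...,2]>g[...,1]+8); mk[:225]=0; mk[310:]=0
mk=cv2.morphologyEx(mk.astype(np.uint8),cv2.MORPH_OPEN,np.ones((2,2)))>0
pk=mk&(h[...,2]>110)
a=top(im,range(256,385,4),mk); b=top(im,range(256,385,4),pk)
print(np.c_[a,b[:,1]].astype(int).tolist())
A=ray(m,a,.008)[:,:2]*1000; B=ray(m,b,.020)[:,:2]*1000
d=b[:,1]-a[:,1]; print('sole',fit(A[d>3],30),'block',fit(B,28), len(A[d>3]))
E
```

```text
[[256, 277, 290], [260, 270, 280], [264, 265, 275], [268, 260, 269], [272, 257, 265], [276, 254, 262], [280, 251, 259], [284, 248, 256], [288, 247, 254], [292, 246, 252], [296, 244, 251], [300, 243, 249], [304, 242, 248], [308, 242, 248], [312, 241, 247], [316, 241, 246], [320, 241, 246], [324, 242, 246], [328, 242, 246], [332, 243, 247], [336, 244, 248], [340, 245, 248], [344, 247, 249], [348, 248, 251], [352, 250, 252], [356, 253, 254], [360, 256, 256], [364, 260, 260], [368, 262, 262], [372, 266, 266], [376, 270, 271], [380, 276, 276], [384, 281, 283]]
sole (array([ 517.7, -106.8]), np.float64(0.15)) block (array([ 513.7, -105.4]), np.float64(0.16)) 21
```

Emit:
carry_out(
  dp=[
    [-0.025,-0.012,0],
    [-0.025,-0.012,0.05],
    [-0.025,-0.012,0.09],
    [-0.025,-0.012,0.09],
  ],
  rotation=[
    [0,0,0],
    [0,0,0],
    [0,0,0],
    [0,0,0],
  ],
  jaw=[-1,-1,-1,-1],
)

```text
t: 9.85
tcp_pos: [0.521, -0.1077, 0.0227]
orientation: [0.038, -3.14, -0.0]
force: [0.7, 0.1, -0.8]
width: 0.0553
finger_force: 32.6
```

```bash
python3 st.py w8 519.5 -107.7; python3 - <<'E'
from arc import *
im,m=load('w8'); g=im.astype(int); h=cv2.cvtColor(im,cv2.COLOR_BGR2HSV)
mk=(g[...,2]>g[...,1]+8); mk[:220]=0; mk[310:]=0
mk=cv2.morphologyEx(mk.astype(np.uint8),cv2.MORPH_OPEN,np.ones((2,2)))>0
pk=mk&(h[...,2]>110)
a=top(im,range(256,389,4),mk); b=top(im,range(256,389,4),pk)
print(np.c_[a,b[:,1]].astype(int).tolist())
A=ray(m,a,.008)[:,:2]*1000; B=ray(m,b,.011)[:,:2]*1000
d=b[:,1]-a[:,1]; print('sole',fit(A[d>3],30),'block',fit(B,28), len(A[d>3]))
cv2.imwrite('pics/w8c.png',cv2.resize(im[200:450,200:440],(720,600)[::1],interpolation=cv2.INTER_CUBIC))
E
```

```text
10.05 [ 521.5 -107.8   23.2] yaw 181.39 tilt 0.0002 0.055447466844267754 [ 0.01297093 -0.6329854  -1.16786396] -0.22825762122608392
dp 0.02 0.002
[[256, 276, 290], [260, 268, 280], [264, 264, 275], [268, 258, 269], [272, 254, 265], [276, 251, 262], [280, 248, 259], [284, 245, 256], [288, 244, 254], [292, 242, 252], [296, 240, 251], [300, 239, 249], [304, 238, 248], [308, 238, 247], [312, 237, 247], [316, 237, 241], [320, 236, 241], [324, 236, 241], [328, 237, 247], [332, 238, 247], [336, 238, 247], [340, 238, 243], [344, 240, 245], [348, 242, 246], [352, 243, 248], [356, 245, 250], [360, 248, 252], [364, 251, 255], [368, 254, 258], [372, 257, 261], [376, 262, 266], [380, 267, 271], [384, 273, 282], [388, 283, 293]]
sole (array([ 517.6, -107.5]), np.float64(0.29)) block (array([ 517.5, -106.1]), np.float64(0.57)) 34
```

View pics/w8c.png

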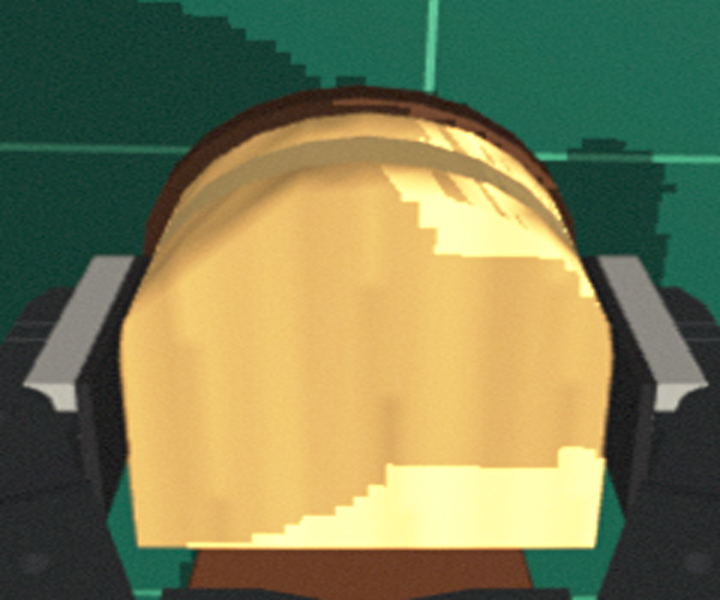

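```bash
python3 - <<'E'
from arc import *
im,m=load('w8'); g=im.astype(int)
print(g[232:252:1,318].tolist(), g[238:252,345].tolist())
mk=(g[...,2]>g[...,1]+8); mk[:220]=0; mk[310:]=0
pk=mk&(g[...,1]>95)
a=top(im,range(262,379,4),mk); b=top(im,range(262,379,4),pk); print(b.astype(int).tolist())
A=ray(m,a,.008)[:,:2]*1000
for z in (.009,.011,.013): print('sole',fit(A,30),'block',fit(ray(m,b,z)[:,:2]*1000,28))
E
```

```text
[[53, 68, 23], [52, 64, 22], [46, 58, 24], [38, 50, 40], [24, 30, 51], [15, 28, 46], [19, 29, 49], [22, 32, 47], [34, 41, 68], [39, 61, 96], [51, 74, 117], [41, 63, 104], [27, 39, 65], [34, 44, 65], [34, 52, 75], [58, 97, 129], [75, 134, 174], [82, 143, 185], [83, 148, 192], [89, 155, 203]] [[57, 70, 25], [50, 64, 33], [39, 49, 50], [24, 29, 47], [20, 33, 49], [24, 33, 47], [31, 36, 58], [33, 53, 88], [48, 72, 116], [53, 74, 117], [51, 72, 115], [42, 61, 100], [40, 59, 86], [69, 118, 154]]
[[262, 277], [266, 272], [270, 267], [274, 264], [278, 260], [282, 258], [286, 255], [290, 253], [294, 252], [298, 250], [302, 249], [306, 248], [310, 248], [314, 247], [318, 246], [322, 246], [326, 246], [330, 247], [334, 247], [338, 248], [342, 249], [346, 251], [350, 252], [354, 253], [358, 255], [362, 257], [366, 261], [370, 263], [374, 268], [378, 273]]
sole (array([ 517.2, -107.9]), np.float64(0.23)) block (array([ 519.1, -106.8]), np.float64(0.13))
sole (array([ 517.2, -107.9]), np.float64(0.23)) block (array([ 518.4, -106.8]), np.float64(0.13))
sole (array([ 517.2, -107.9]), np.float64(0.23)) block (array([ 517.7, -106.8]), np.float64(0.14))
```

```bash
python3 - <<'E'
from arc import *
for f,zb,r0 in (('w7',.020,225),('w8',.011,220)):
    im,m=load(f); g=im.astype(int)
    mk=(g[...,2]>g[...,1]+4); mk[:r0]=0; mk[310:]=0
    pk=mk&(g[...,1]>92)
    cols=range(262,379 if f=='w8' else 345,4)
    a=top(im,cols,mk); b=top(im,range(262,379,4),pk)
    print(f,'sole',fit(ray(m,a,0.)[:,:2]*1000,30),fit(ray(m,a,.0)[:,:2]*1000,30.5),'block',fit(ray(m,b,zb)[:,:2]*1000,28))
E
```

```text
w7 sole (array([ 519.9, -107.8]), np.float64(0.12)) (array([ 520.4, -107.7]), np.float64(0.13)) block (array([ 513.7, -105.3]), np.float64(0.13))
w8 sole (array([ 519.6, -107.9]), np.float64(0.12)) (array([ 520.1, -107.9]), np.float64(0.15)) block (array([ 518.4, -106.8]), np.float64(0.13))
```

Emit:
carry_out(
  dp=[
    [-0.005,-0.011,0],
    [-0.005,-0.011,0],
    [-0.005,-0.011,0.02],
    [-0.005,-0.011,0.023],
    [-0.005,-0.011,0.023],
  ],
  rotation=[
    [0,0,0],
    [0,0,0],
    [0,0,0],
    [0,0,0],
    [0,0,0],
  ],
  jaw=[-1,-1,-1,-1,-1],
)

```text
t: 10.68
tcp_pos: [0.5223, -0.109, 0.0213]
orientation: [-0.038, 3.141, -0.0]
force: [-2.3, -0.8, 4.7]
width: 0.0554
finger_force: 33.2
```

```bash
python3 st.py w9 522 -108.9;python3 - <<'E'
from arc import *
im,m=load('w9'); g=im.astype(int)
mk=(g[...,2]>g[...,1]+4); mk[:220]=0; mk[310:]=0
pk=mk&(g[...,1]>92)
a=top(im,range(262,379,4),mk); b=top(im,range(262,379,4),pk)
print('sole',fit(ray(m,a,0.)[:,:2]*1000,30),'block',fit(ray(m,b,.008)[:,:2]*1000,28))
E
```

```text
10.875 [ 522.3 -109.    21.3] yaw 181.39 tilt -0.0005 0.05526448256584949 [-2.13553465 -0.56282456  4.73235941] -0.23004445567165982
dp 0.003 0.001
sole (array([ 519.5, -107.7]), np.float64(0.12)) block (array([ 520.2, -108. ]), np.float64(0.14))
```

Emit:
carry_out(
  dp=[
    [0,0,0],
    [0,0,0],
    [0,0,0],
    [0,0,-0.1],
    [0,0,-0.5],
    [0,0,-1],
    [0,0,-1],
  ],
  rotation=[
    [0,0,0],
    [0,0,0],
    [0,0,0],
    [0,0,0],
    [0,0,0],
    [0,0,0],
    [0,0,0],
  ],
  jaw=[1,1,1,1,1,1,1],
)

```text
t: 11.75
tcp_pos: [0.5255, -0.1097, 0.1258]
orientation: [-0.038, 3.133, -0.003]
force: [0.8, 0.1, -0.4]
width: 0.085
finger_force: 0.0
```

Emit:
carry_out(
  dp=[
    [0.33,-0.25,0],
    [0.67,-0.5,0],
    [0.67,-0.5,0],
  ],
  rotation=[
    [0,0,0],
    [0,0,0],
    [0,0,0],
  ],
  jaw=[1,1,1],
)

```text
t: 12.12
tcp_pos: [0.4538, -0.1613, 0.1205]
orientation: [0.034, -3.139, -0.001]
force: [0.0, -0.0, 0.3]
width: 0.0855
finger_force: 0.0
```

Emit:
carry_out(
  dp=[
    [0.33,-0.25,0],
    [0.66,-0.49,0],
    [0.66,-0.49,0],
    [0.66,-0.49,0],
    [0.66,-0.49,0],
  ],
  rotation=[
    [0,0,0.15],
    [0,0,0.3],
    [0,0,0.387],
    [0,0,0.387],
    [0,0,0.387],
  ],
  jaw=[1,1,1,1,1],
)

```text
t: 12.75
tcp_pos: [0.3922, -0.2108, 0.121]
orientation: [0.591, 3.085, 0.0]
force: [-0.4, -1.2, -0.1]
width: 0.0854
finger_force: 0.0
```

```bash
python3 st.py w10 391.8 -211.5; python3 - <<'E'
from m2 import *
m=load('w10')[1]; print(proj(m,[[.3918,-.2115,.024]]))
print(D([('w10',(200,120,240,280))],.024))
snap('scene','scene2');snap('side','side2')
a=load('w10')[0]; cv2.imwrite('pics/z2.png',np.hstack([cv2.resize(a,(480,360)),cv2.resize(load('side2')[0][240:320,280:360],(320,320))[:, :320] if 0 else cv2.copyMakeBorder(cv2.resize(load('side2')[0][235:315,290:370],(320,320)),0,40,0,0,0)]))
E
```

```text
12.95 [ 392.  -210.8  120.9] yaw 158.27 tilt 0.0 0.08566687141335698 [-1.17993503  0.11292231  0.80338628] -0.11409228814619941
dp -0.001 -0.007
[[318.3318982  247.54495007]]
(array([ 389.3, -210.4]), array([42.5, 52. ]), 68.2, array([ 2.4, -0.8]))
```

View pics/z2.png

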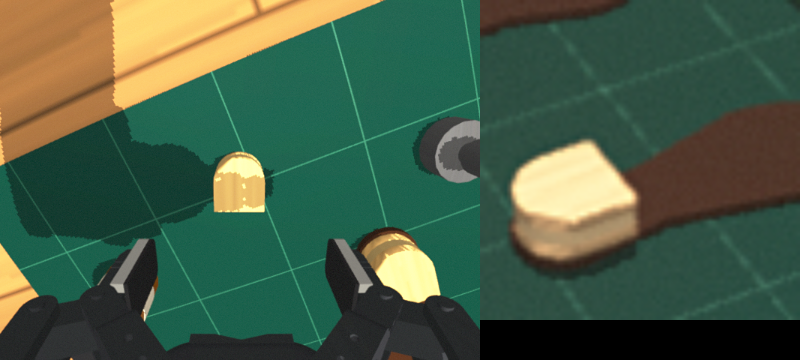

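Emit:
carry_out(
  dp=[
    [0,-0.005,0.5],
    [0,-0.005,0.9],
    [0,-0.005,0.9],
    [0,-0.005,0.9],
  ],
  rotation=[
    [0,0,0],
    [0,0,0],
    [0,0,0],
    [0,0,0],
  ],
  jaw=[1,1,1,1],
)

```text
t: 13.55
tcp_pos: [0.3921, -0.2119, 0.0321]
orientation: [0.594, 3.084, -0.0]
force: [-0.1, -0.1, -0.6]
width: 0.0855
finger_force: 0.0
```

Emit:
carry_out(
  dp=[
    [0,0,0.1],
    [0,0,0.18],
    [0,0,0.18],
    [0,0,0.18],
    [0,0,0.18],
    [0,0,0.18],
    [0,0,0.18],
    [0,0,0.18],
    [0,0,0.18],
  ],
  rotation=[
    [0,0,0],
    [0,0,0],
    [0,0,0],
    [0,0,0],
    [0,0,0],
    [0,0,0],
    [0,0,0],
    [0,0,0],
    [0,0,0],
  ],
  jaw=[1,1,1,-1,-1,-1,-1,-1,-1],
  squeeze=25,
)

```text
t: 14.68
tcp_pos: [0.3916, -0.2118, 0.0133]
orientation: [0.595, 3.084, -0.0]
force: [-1.1, 1.0, 6.1]
width: 0.0417
finger_force: 25.8
```

```bash
python3 st.py w11
```

```text
14.875 [ 391.6 -211.8   13.3] yaw 158.18 tilt -0.0006 0.04147482404473851 [-0.85166065  0.72358875  5.63243804] -0.11472911413057581
```

Emit:
carry_out(
  dp=[
    [0,0,-0.4],
    [0,0,-0.9],
    [0,0,-0.97],
    [0,0,-0.97],
    [0,0,-0.97],
  ],
  rotation=[
    [0,0,0],
    [0,0,-0.16],
    [0,0,-0.332],
    [0,0,-0.332],
    [0,0,-0.332],
  ],
  jaw=[-1,-1,-1,-1,-1],
)

```text
t: 15.5
tcp_pos: [0.3907, -0.2112, 0.1091]
orientation: [-0.057, -3.14, -0.001]
force: [0.2, -0.0, -0.1]
width: 0.0412
finger_force: 25.7
```

Emit:
carry_out(
  dp=[
    [-0.17,0.4,0],
    [-0.35,0.81,0],
    [-0.35,0.81,0],
  ],
  rotation=[
    [0,0,0],
    [0,0,0],
    [0,0,0],
  ],
  jaw=[-1,-1,-1],
)

```text
t: 15.88
tcp_pos: [0.4291, -0.1297, 0.1089]
orientation: [-0.049, -3.14, -0.002]
force: [-0.5, -0.4, -0.6]
width: 0.0415
finger_force: 25.8
```

Emit:
carry_out(
  dp=[
    [-0.17,0.4,0],
    [-0.35,0.81,0],
    [-0.35,0.81,0],
  ],
  rotation=[
    [0,0,0],
    [0,0,0],
    [0,0,0],
  ],
  jaw=[-1,-1,-1],
)

```text
t: 16.25
tcp_pos: [0.467, -0.0508, 0.1092]
orientation: [-0.049, -3.14, -0.0]
force: [-1.2, -0.4, -1.3]
width: 0.0418
finger_force: 25.9
```

Emit:
carry_out(
  dp=[
    [-0.17,0.4,0],
    [-0.35,0.81,0],
    [-0.35,0.81,0],
  ],
  rotation=[
    [0,0,0],
    [0,0,0],
    [0,0,0],
  ],
  jaw=[-1,-1,-1],
)

```text
t: 16.62
tcp_pos: [0.5049, 0.0283, 0.1094]
orientation: [-0.05, -3.141, 0.0]
force: [0.5, -0.7, -1.1]
width: 0.0417
finger_force: 25.9
```

Emit:
carry_out(
  dp=[
    [-0.17,0.4,0],
    [-0.35,0.81,0],
    [-0.35,0.81,0],
    [-0.35,0.81,0],
  ],
  rotation=[
    [0,0,0],
    [0,0,0],
    [0,0,0],
    [0,0,0],
  ],
  jaw=[-1,-1,-1,-1],
)

```text
t: 17.12
tcp_pos: [0.5409, 0.1057, 0.1093]
orientation: [-0.055, -3.139, 0.002]
force: [-0.4, -0.2, -0.8]
width: 0.0415
finger_force: 25.9
```

```bash
python3 st.py w12 543 107.5
```

```text
17.325 [541.2 105.9 109.7] yaw 177.98 tilt 0.001 0.04099268484327968 [-0.04573074 -0.32965012  0.01472003] 0.2287723050541822
dp -0.017 0.016
```

Emit:
carry_out(
  dp=[
    [-0.017,0.016,0.3],
    [-0.017,0.016,0.6],
    [-0.017,0.016,0.8],
    [-0.017,0.016,0.85],
    [-0.017,0.016,0.85],
    [-0.017,0.016,0.85],
  ],
  rotation=[
    [0,0,0],
    [0,0,0],
    [0,0,0],
    [0,0,0],
    [0,0,0],
    [0,0,0],
  ],
  jaw=[-1,-1,-1,-1,-1,-1],
)

```text
t: 18.08
tcp_pos: [0.5447, 0.1091, 0.0261]
orientation: [0.053, 3.139, 0.001]
force: [0.4, -0.2, -0.1]
width: 0.0417
finger_force: 25.9
```

```bash
python3 st.py w13 543 107.5; cat > arc2.py <<'E'
from arc import *
import sys
f,zb=sys.argv[1],float(sys.argv[2]); im,m=load(f); g=im.astype(int)
mk=(g[...,2]>g[...,1]+4); mk[:220]=0; mk[318:]=0
pk=mk&(g[...,1]>92)
a=top(im,range(278,366,4),mk); b=top(im,range(278,366,4),pk)
print(np.c_[a,b[:,1]].astype(int).tolist())
print('sole',fit(ray(m,a,0.)[:,:2]*1000,23),'block',fit(ray(m,b,zb)[:,:2]*1000,21))
cv2.imwrite(f'pics/{f}c.png',cv2.resize(im[200:450,200:440],(720,600),interpolation=cv2.INTER_CUBIC))
E
python3 arc2.py w13 .0107
```

```text
18.275 [544.5 109.2  25.8] yaw 178.1 tilt -0.0014 0.04127911024006274 [ 0.24414694  0.07670783 -0.77263033] 0.23121901645659224
dp 0.014 -0.018
[[278, 259, 287], [282, 255, 282], [286, 252, 278], [290, 249, 275], [294, 247, 272], [298, 246, 270], [302, 244, 268], [306, 243, 267], [310, 243, 266], [314, 242, 265], [318, 242, 265], [322, 242, 264], [326, 243, 265], [330, 243, 265], [334, 244, 266], [338, 246, 267], [342, 247, 268], [346, 249, 270], [350, 252, 272], [354, 255, 274], [358, 258, 277], [362, 263, 282]]
sole (array([540.2, 108.7]), np.float64(0.1)) block (array([544. , 110.3]), np.float64(0.09))
```

View pics/w13c.png

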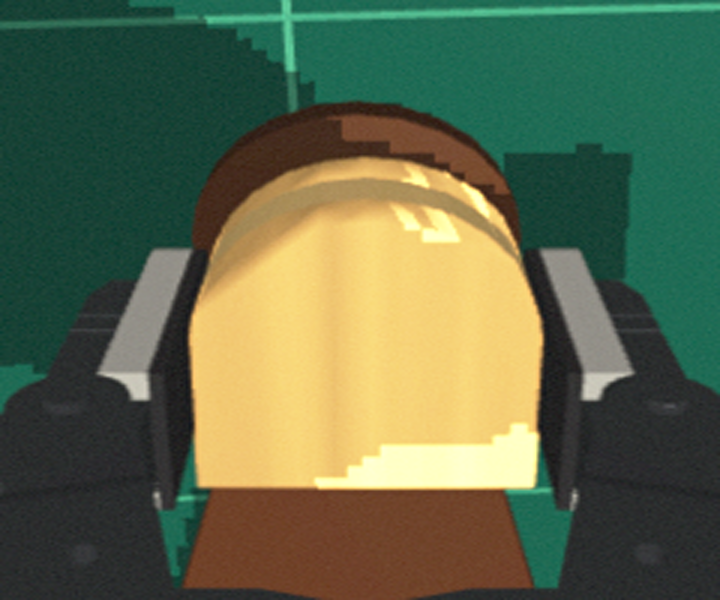

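Emit:
carry_out(
  dp=[
    [0.032,-0.017,0],
    [0.032,-0.017,0],
    [0.032,-0.017,0.02],
    [0.032,-0.017,0.04],
    [0.032,-0.017,0.04],
    [0.032,-0.017,0.04],
  ],
  rotation=[
    [0,0,0],
    [0,0,0],
    [0,0,0],
    [0,0,0],
    [0,0,0],
    [0,0,0],
  ],
  jaw=[-1,-1,-1,-1,-1,-1],
)

```text
t: 19.02
tcp_pos: [0.5406, 0.1075, 0.0214]
orientation: [0.052, 3.141, 0.0]
force: [-1.9, -0.8, 4.8]
width: 0.0414
finger_force: 26.5
```

```bash
python3 st.py w14;python3 arc2.py w14 .0082
```

```text
19.225 [540.6 107.5  21.3] yaw 178.1 tilt -0.0001 0.04134509980256458 [-2.52266801  0.3511851   5.29931031] 0.2296015411305814
[[278, 276, 287], [282, 271, 282], [286, 268, 278], [290, 265, 275], [294, 262, 272], [298, 260, 270], [302, 259, 268], [306, 257, 267], [310, 256, 266], [314, 256, 265], [318, 255, 265], [322, 255, 264], [326, 255, 265], [330, 256, 265], [334, 256, 266], [338, 257, 267], [342, 259, 269], [346, 260, 270], [350, 262, 271], [354, 264, 274], [358, 267, 277], [362, 270, 283]]
sole (array([540.2, 108.8]), np.float64(0.1)) block (array([539.1, 108.7]), np.float64(0.12))
```

Emit:
carry_out(
  dp=[
    [0,0,-0.025],
    [-0.01,0,-0.025],
    [-0.01,0,-0.025],
    [-0.01,0,0],
    [-0.01,0,0],
    [-0.01,0,0],
    [-0.01,0,0],
    [-0.01,0,0],
    [-0.01,0,-0.1],
    [-0.01,0,-0.5],
    [-0.01,0,-1],
    [-0.01,0,-1],
  ],
  rotation=[
    [0,0,0],
    [0,0,0],
    [0,0,0],
    [0,0,0],
    [0,0,0],
    [0,0,0],
    [0,0,0],
    [0,0,0],
    [0,0,0],
    [0,0,0],
    [0,0,0],
    [0,0,0],
  ],
  jaw=[-1,-1,-1,-1,-1,1,1,1,1,1,1,1],
)

```text
t: 20.72
tcp_pos: [0.545, 0.1082, 0.1259]
orientation: [0.052, 3.133, 0.003]
force: [0.4, -0.2, -0.3]
width: 0.0858
finger_force: 0.0
```

```bash
python3 st.py w15
```

```text
20.925 [541.3 107.4 121. ] yaw 178.1 tilt -0.0 0.0853031912441486 [-0.65653678  0.50969824 -0.32210726] 0.22918356279233199
```

Emit:
carry_out(
  dp=[
    [0.26,-0.36,0],
    [0.52,-0.71,0],
    [0.52,-0.71,0],
  ],
  rotation=[
    [0,0,0],
    [0,0,0],
    [0,0,0],
  ],
  jaw=[0.3,0.3,0.3],
)

```text
t: 21.3
tcp_pos: [0.4839, 0.0366, 0.1194]
orientation: [-0.056, -3.137, 0.001]
force: [0.7, 0.0, 0.7]
width: 0.0555
finger_force: 0.0
```

Emit:
carry_out(
  dp=[
    [0.26,-0.36,0],
    [0.52,-0.71,0],
    [0.52,-0.71,0],
    [0.52,-0.71,0],
    [0.52,-0.71,0],
  ],
  rotation=[
    [0,0,0],
    [0,0,0],
    [0,0,0],
    [0,0,0],
    [0,0,0],
  ],
  jaw=[0.3,0.3,0.3,0.3,0.3],
)

```text
t: 21.92
tcp_pos: [0.4338, -0.0302, 0.1209]
orientation: [0.05, 3.141, 0.0]
force: [-0.6, 0.3, 0.7]
width: 0.0558
finger_force: 0.0
```

```bash
python3 st.py w16 432 -31.3; python3 - <<'E'
from h import *
snap('side','side3')
cv2.imwrite('pics/z3.png',np.hstack([cv2.resize(load('w15')[0],(400,300)),cv2.resize(load('w16')[0],(400,300))]))
m=load('w16')[1]; print(proj(m,[[.432,-.0313,.024],[.432,-.0313,.06]]))
E
```

```text
22.125 [433.4 -30.4 120.9] yaw 178.16 tilt 0.0 0.055662427776477966 [-0.85819207 -0.9430898   0.59415565] -0.0380774469442458
dp 0.014 -0.009
[[318.2577385  244.51460446]
 [317.69935612 267.22564556]]
```

View pics/z3.png

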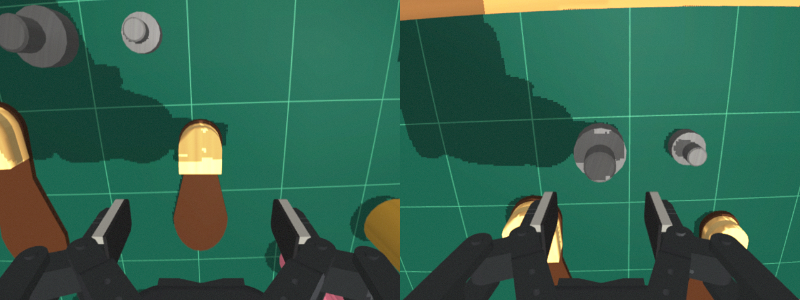

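```bash
python3 - <<'E'
from meas import *
im,m=load('w16'); h=cv2.cvtColor(im,cv2.COLOR_BGR2HSV)
c,_=cont('w16',(260,180,120,120),lambda h,i:(h[...,1]<70))
x0,y0=c.min(0);x1,y1=c.max(0); print(x0,y0,x1,y1)
t=c[c[:,1]==y1].mean(0); b=c[c[:,1]==y0].mean(0); l=c[c[:,0]==x0].mean(0); r=c[c[:,0]==x1].mean(0)
print(t,b,l,r)
print('front knob',ray(m,[t+[0,.5]],.06)*1000,'back base z0/z24',ray(m,[b-[0,.5]],0)*1000,ray(m,[b-[0,.5]],.024)*1000,'lr',ray(m,[l,r],.024)*1000)
print(im[240:296:2,318].tolist())
E
```

```text
278 197 362 291
[319. 291.] [320. 197.] [278. 244.] [362.  241.5]
front knob [[446.056134   -31.08547978  60.        ]] back base z0/z24 [[407.55040593 -29.5441538    0.        ]] [[402.28259679 -29.27808628  24.        ]] lr [[430.9102805  -55.79796476  24.        ]
 [430.88440685  -4.66852149  24.        ]]
[[71, 73, 73], [73, 74, 74], [89, 91, 91], [92, 92, 92], [93, 95, 97], [95, 96, 99], [95, 97, 98], [94, 97, 99], [95, 96, 96], [93, 95, 98], [95, 97, 99], [94, 95, 97], [94, 94, 96], [95, 94, 97], [90, 94, 93], [95, 97, 96], [94, 97, 99], [90, 95, 96], [94, 97, 98], [89, 93, 96], [95, 98, 97], [95, 94, 98], [95, 97, 100], [97, 95, 98], [126, 132, 131], [136, 139, 142], [94, 115, 59], [86, 110, 35]]
```

Emit:
carry_out(
  dp=[
    [0.011,-0.007,0.2],
    [0.011,-0.007,0.5],
    [0.011,-0.007,0.79],
    [0.011,-0.007,0.79],
    [0.011,-0.007,0.79],
    [0.011,-0.007,0.79],
    [0.011,-0.007,0.79],
    [0.011,-0.007,0.79],
    [0.011,-0.007,0.79],
    [0.011,-0.007,0.79],
  ],
  rotation=[
    [0,0,0],
    [0,0,0],
    [0,0,0],
    [0,0,0],
    [0,0,0],
    [0,0,0],
    [0,0,0],
    [0,0,0],
    [0,0,0],
    [0,0,0],
  ],
  jaw=[0.3,0.3,0.3,0.3,0.3,-1,-1,-1,-1,-1],
  squeeze=50,
)

```text
t: 23.42
tcp_pos: [0.4328, -0.0315, 0.0432]
orientation: [0.052, 3.139, 0.001]
force: [-1.8, 1.9, 6.4]
width: 0.0267
finger_force: 48.8
```

```bash
python3 st.py w17
```

```text
23.625 [432.9 -31.5  43.3] yaw 178.11 tilt -0.0023 0.026155840150709268 [-0.93093235  1.2775055   5.38929446] -0.039974104411161324
```

Emit:
carry_out(
  dp=[
    [0,0,-0.2],
    [0,0,-0.5],
    [0,0,-0.75],
    [0,0,-0.75],
    [0,0,-0.75],
  ],
  rotation=[
    [0,0,0],
    [0,0,0],
    [0,0,0],
    [0,0,0],
    [0,0,0],
  ],
  jaw=[-1,-1,-1,-1,-1],
)

```text
t: 24.25
tcp_pos: [0.4312, -0.0316, 0.1162]
orientation: [-0.052, -3.14, -0.0]
force: [-0.9, 1.0, -4.3]
width: 0.0264
finger_force: 50.3
```

Emit:
carry_out(
  dp=[
    [-0.25,-0.2,0],
    [-0.5,-0.4,0],
    [-0.75,-0.6,0],
    [-0.92,-0.745,0],
    [-0.92,-0.745,0],
    [-0.92,-0.745,0],
  ],
  rotation=[
    [0,0,0],
    [0,0,0],
    [0,0,0],
    [0,0,0],
    [0,0,0],
    [0,0,0],
  ],
  jaw=[-1,-1,-1,-1,-1,-1],
)

```text
t: 25.0
tcp_pos: [0.5196, -0.1086, 0.1156]
orientation: [-0.052, -3.138, -0.001]
force: [-0.6, 0.3, -3.1]
width: 0.0262
finger_force: 50.4
```

```bash
python3 st.py w18 522.3 -109
```

```text
25.2 [ 520.2 -108.6  116.5] yaw 178.13 tilt 0.0013 0.026464040896293888 [-0.25209099 -0.08841279 -3.85773237] -0.17310626396382128
dp -0.021 -0.004
```

Emit:
carry_out(
  dp=[
    [-0.021,-0.004,0],
    [-0.021,-0.004,0.15],
    [-0.021,-0.004,0.3],
    [-0.021,-0.004,0.32],
    [-0.021,-0.004,0.32],
    [-0.021,-0.004,0.32],
  ],
  rotation=[
    [0,0,0],
    [0,0,0],
    [0,0,0],
    [0,0,0],
    [0,0,0],
    [0,0,0],
  ],
  jaw=[-1,-1,-1,-1,-1,-1],
)

```text
t: 25.95
tcp_pos: [0.5237, -0.1097, 0.0853]
orientation: [0.052, 3.141, -0.0]
force: [0.1, 0.8, -4.1]
width: 0.0265
finger_force: 50.3
```

```bash
python3 st.py w19 522.3 -109; python3 -c "
import cv2;im=cv2.imread('pics/w19.png');cv2.imwrite('pics/w19c.png',im[150:480,120:520])"
```

```text
26.15 [ 523.7 -109.7   85.4] yaw 178.1 tilt -0.0008 0.026796386635799068 [-0.78131362 -0.6360942  -3.87064946] -0.17329984916301927
dp 0.014 0.007
```

View pics/w19c.png

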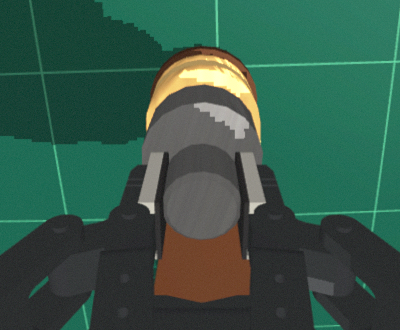

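The weight is upright above the block at about crop (203,150), with the pale heel block and sole edge behind it at (200,60). Lowering it onto the block.

Emit:
carry_out(
  dp=[
    [0.013,0.007,0],
    [0.013,0.007,0.02],
    [0.013,0.007,0.04],
    [0.013,0.007,0.045],
    [0.013,0.007,0.045],
  ],
  rotation=[
    [0,0,0],
    [0,0,0],
    [0,0,0],
    [0,0,0],
    [0,0,0],
  ],
  jaw=[-1,-1,-1,-1,-1],
)

```text
t: 26.78
tcp_pos: [0.5221, -0.1089, 0.0813]
orientation: [0.052, 3.141, -0.0]
force: [-3.7, 0.5, 5.3]
width: 0.0261
finger_force: 51.3
```

```bash
python3 st.py w20 522.3 -109
```

```text
26.975 [ 522.1 -108.9   81.3] yaw 178.1 tilt -0.0004 0.026382903392264477 [-3.51741216  1.43076892  4.98921231] -0.17238334220335588
dp -0.002 -0.001
```

Emit:
carry_out(
  dp=[
    [0,0,0],
    [0,0,0],
    [0,0,0],
    [0,0,-0.1],
    [0,0,-0.4],
    [0,0,-0.9],
    [0,0,-0.9],
  ],
  rotation=[
    [0,0,0],
    [0,0,0],
    [0,0,0],
    [0,0,0],
    [0,0,0],
    [0,0,0],
    [0,0,0],
  ],
  jaw=[0.3,0.3,0.3,0.3,0.3,0.3,0.3],
)

```text
t: 27.85
tcp_pos: [0.5252, -0.1096, 0.1752]
orientation: [0.052, 3.133, -0.002]
force: [1.3, 1.1, -0.2]
width: 0.0554
finger_force: 0.0
```

Emit:
carry_out(
  dp=[
    [0.1,-0.4,0],
    [0.2,-0.81,0],
    [0.2,-0.81,0],
  ],
  rotation=[
    [0,0,0],
    [0,0,0],
    [0,0,0],
  ],
  jaw=[1,1,1],
)

```text
t: 28.22
tcp_pos: [0.4985, -0.1912, 0.1703]
orientation: [-0.058, -3.141, 0.001]
force: [0.7, 0.6, -0.0]
width: 0.0853
finger_force: 0.0
```

Emit:
carry_out(
  dp=[
    [0.1,-0.4,0],
    [0.2,-0.81,0],
    [0.2,-0.81,0],
  ],
  rotation=[
    [0,0,0],
    [0,0,0],
    [0,0,0],
  ],
  jaw=[1,1,1],
)

```text
t: 28.6
tcp_pos: [0.4762, -0.2708, 0.1702]
orientation: [-0.057, -3.141, 0.0]
force: [1.0, 0.0, 0.2]
width: 0.0853
finger_force: 0.0
```

Emit:
carry_out(
  dp=[
    [0.1,-0.4,0],
    [0.21,-0.82,0],
    [0.21,-0.82,0],
    [0.21,-0.82,0],
    [0.21,-0.82,0],
  ],
  rotation=[
    [0,0,0],
    [0,0,0],
    [0,0,0],
    [0,0,0],
    [0,0,0],
  ],
  jaw=[1,1,1,1,1],
)

```text
t: 29.22
tcp_pos: [0.4534, -0.3492, 0.1704]
orientation: [-0.049, -3.141, -0.001]
force: [0.5, 0.3, 0.9]
width: 0.0849
finger_force: 0.0
```

```bash
python3 st.py w21 452 -352.4; python3 - <<'E'
from meas import *
im,m=load('w21'); print('pred cap',proj(m,[[.452,-.3513,.09],[.452,-.3513,0.062]]))
for n,f in (('cap',lambda h,i:(h[...,2]<90)&(h[...,1]<90)),('amber',lambda h,i:(h[...,0]<18)&(h[...,1]>150)&(h[...,2]>120))):
    c,_=cont('w21',(230,130,180,180),f); print(n,cv2.boundingRect(c),cv2.minEnclosingCircle(c), ray(m,[cv2.minEnclosingCircle(c)[0]],.09)*1000,ray(m,[cv2.minEnclosingCircle(c)[0]],.062)*1000)
snap('side','side4');snap('scene','scene4')
b=load('side4')[0][210:330,220:420]; cv2.imwrite('pics/z4.png',np.vstack([np.hstack([cv2.resize(load('w21')[0],(400,300)),cv2.resize(load('scene4')[0][180:300,250:410],(400,300))]),np.hstack([cv2.resize(load('side4')[0][210:330,230:390],(400,300)),cv2.resize(load('w15')[0][160:280,240:400],(400,300))])]))
E
```

```text
29.425 [ 453.4 -349.8  170.5] yaw 178.17 tilt -0.0 0.08565454846160192 [-0.10364383  0.33039433  0.06315542] -0.6254428248078915
dp 0.013 -0.027
pred cap [[316.2224289  254.85465818]
 [316.77500654 239.27141209]]
cap (281, 217, 68, 71) ((315.0, 251.84091186523438), 35.98466110229492) [[ 450.14833709 -351.93090793   90.        ]] [[ 460.49056905 -352.73540987   62.        ]]
amber (275, 199, 81, 62) ((315.2486572265625, 238.67843627929688), 40.74214553833008) [[ 442.26943324 -351.50841551   90.        ]] [[ 451.57262128 -352.25720055   62.        ]]
```

View pics/z4.png

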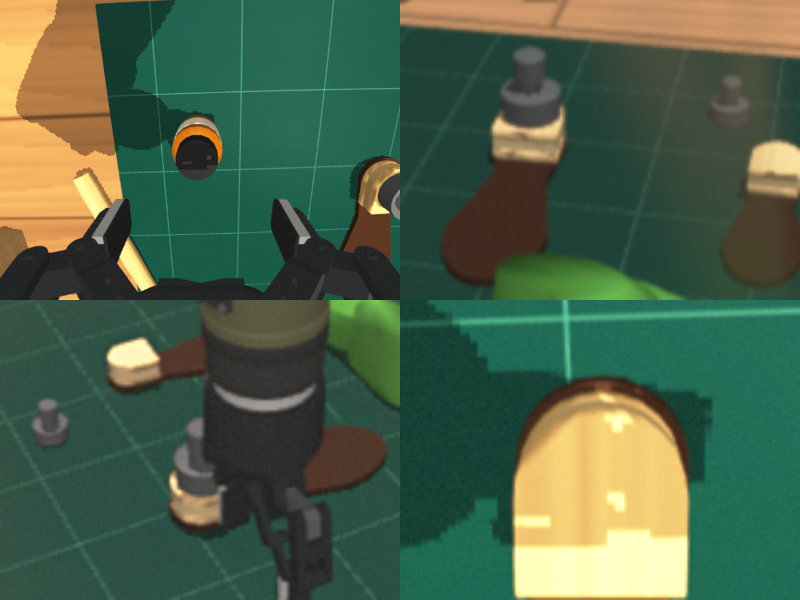

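Side and scene views: the weight stands upright on the large heel, and the small heel is aligned on its sole. The bottle cap is at (315,252) in w21.

```bash
python3 - <<'E'
from h import *
m=load('w21')[1]; print(ray(m,[(122,275),(150,275),(190,370)],.02)*1000)
E
```

```text
[[ 490.79244685 -505.53721082   20.        ]
 [ 491.3787721  -483.18511631   20.        ]
 [ 580.08457804 -464.29634675   20.        ]]
```

Emit:
carry_out(
  dp=[
    [0.018,-0.033,0.1],
    [0.018,-0.033,0.3],
    [0.018,-0.033,0.5],
    [0.018,-0.033,0.5],
  ],
  rotation=[
    [0,0,0],
    [0,0,0],
    [0,0,0],
    [0,0,0],
  ],
  jaw=[1,1,1,1],
)

```text
t: 30.02
tcp_pos: [0.4495, -0.3531, 0.1184]
orientation: [-0.053, -3.138, -0.004]
force: [0.6, -0.8, -0.7]
width: 0.0855
finger_force: 0.0
```

```bash
python3 st.py w22 451.5 -353
```

```text
30.225 [ 451.2 -354.3  120.9] yaw 178.09 tilt -0.0004 0.08524334015747445 [ 1.23643053 -0.11379976  0.04509446] -0.632139901065163
dp -0.002 0.013
```

Emit:
carry_out(
  dp=[
    [0,0.012,0.2],
    [0,0.012,0.5],
    [0,0.012,0.8],
    [0,0.012,0.8],
    [0,0.012,0.8],
    [0,0.012,0.8],
    [0,0.012,0.8],
    [0,0.012,0.8],
    [0,0.012,0.8],
    [0,0.012,0.8],
  ],
  rotation=[
    [0,0,0],
    [0,0,0],
    [0,0,0],
    [0,0,0],
    [0,0,0],
    [0,0,0],
    [0,0,0],
    [0,0,0],
    [0,0,0],
    [0,0,0],
  ],
  jaw=[1,1,1,1,1,-1,-1,-1,-1,-1],
  squeeze=35,
)

```text
t: 31.48
tcp_pos: [0.4519, -0.3533, 0.0418]
orientation: [0.052, 3.139, -0.002]
force: [-0.9, 1.8, 6.1]
width: 0.0507
finger_force: 37.5
```

```bash
python3 st.py w23
```

```text
31.675 [ 451.9 -353.3   41.8] yaw 178.1 tilt -0.0018 0.0508662372270478 [-0.40060177  0.76854592  5.39051784] -0.6304381596254068
```

Emit:
carry_out(
  dp=[
    [0,0,-0.2],
    [0,0,-0.6],
    [0,0,-1],
    [0,0,-1],
  ],
  rotation=[
    [0,0,0],
    [0,0,0],
    [0,0,0],
    [0,0,0],
  ],
  jaw=[-1,-1,-1,-1],
)

```text
t: 32.17
tcp_pos: [0.4532, -0.3544, 0.1441]
orientation: [0.052, 3.136, -0.006]
force: [0.5, -0.9, -2.3]
width: 0.0505
finger_force: 37.3
```

Emit:
carry_out(
  dp=[
    [-0.03,0.3,-0.05],
    [-0.06,0.6,-0.1],
    [-0.09,0.88,-0.1],
  ],
  rotation=[
    [0,0,0],
    [0,0,0],
    [0,0,0],
  ],
  jaw=[-1,-1,-1],
)

```text
t: 32.55
tcp_pos: [0.4624, -0.2639, 0.1495]
orientation: [-0.053, -3.14, -0.001]
force: [0.3, -0.2, -1.3]
width: 0.0506
finger_force: 37.3
```

Emit:
carry_out(
  dp=[
    [-0.03,0.3,0],
    [-0.06,0.6,0],
    [-0.09,0.88,0],
  ],
  rotation=[
    [0,0,0],
    [0,0,0],
    [0,0,0],
  ],
  jaw=[-1,-1,-1],
)

```text
t: 32.92
tcp_pos: [0.4741, -0.1761, 0.1492]
orientation: [-0.052, -3.139, -0.001]
force: [0.7, -0.3, -1.5]
width: 0.0511
finger_force: 37.3
```

Emit:
carry_out(
  dp=[
    [-0.03,0.3,0],
    [-0.06,0.6,0],
    [-0.09,0.88,0],
  ],
  rotation=[
    [0,0,0],
    [0,0,0],
    [0,0,0],
  ],
  jaw=[-1,-1,-1],
)

```text
t: 33.3
tcp_pos: [0.4859, -0.0886, 0.1492]
orientation: [-0.052, -3.139, -0.001]
force: [0.6, -0.4, -1.5]
width: 0.0507
finger_force: 37.3
```

Emit:
carry_out(
  dp=[
    [-0.03,0.3,0],
    [-0.06,0.6,0],
    [-0.09,0.88,0],
  ],
  rotation=[
    [0,0,0],
    [0,0,0],
    [0,0,0],
  ],
  jaw=[-1,-1,-1],
)

```text
t: 33.67
tcp_pos: [0.4979, -0.0011, 0.1492]
orientation: [-0.052, -3.139, 0.0]
force: [-0.3, 0.1, -2.3]
width: 0.0505
finger_force: 37.3
```

Emit:
carry_out(
  dp=[
    [-0.03,0.3,0],
    [-0.06,0.6,0],
    [-0.09,0.88,0],
  ],
  rotation=[
    [0,0,0],
    [0,0,0],
    [0,0,0],
  ],
  jaw=[-1,-1,-1],
)

```text
t: 34.05
tcp_pos: [0.5098, 0.0863, 0.1491]
orientation: [-0.052, -3.139, 0.001]
force: [0.3, -0.7, -2.1]
width: 0.0506
finger_force: 37.3
```

Emit:
carry_out(
  dp=[
    [-0.03,0.3,0],
    [-0.06,0.6,0],
    [-0.09,0.88,0],
    [-0.09,0.88,0],
    [-0.09,0.88,0],
  ],
  rotation=[
    [0,0,0],
    [0,0,0],
    [0,0,0],
    [0,0,0],
    [0,0,0],
  ],
  jaw=[-1,-1,-1,-1,-1],
)

```text
t: 34.67
tcp_pos: [0.5218, 0.1726, 0.1495]
orientation: [-0.052, -3.139, 0.002]
force: [0.4, 0.3, -1.7]
width: 0.0507
finger_force: 37.4
```

```bash
python3 st.py w24 550 349; python3 - <<'E'
from m2 import *
snap('scene','scene5');snap('side','side5')
# tin: rim columns in scene, brass mask bbox
brass=lambda h,i:(h[...,0]>12)&(h[...,0]<30)&(h[...,1]>90)&(h[...,2]>60)
for f,b in (('scene5',(500,262,60,55)),('side5',(268,162,36,36))):
    c,m=cont(f,b,brass); x,y,w,h=cv2.boundingRect(c); print(f,(x,y,w,h))
    # axis midpoint: predict tangent columns for tin at given centre
    for t in ((.6548,.3452),(.655,.347),(.655,.343)):
        a=np.linspace(0,6.28,90); P=proj(m,np.vstack([np.c_[t[0]+.034*np.cos(a),t[1]+.034*np.sin(a),np.full(90,z)] for z in (0,.075)])); print(t,P.min(0).round(1),P.max(0).round(1))
E
```

```text
34.875 [522.2 172.3 150.1] yaw 178.04 tilt 0.0008 0.050670197186445276 [ 0.20868956 -1.11809914 -1.54102513] 0.35297072059641005
dp -0.217 1.776
scene5 (505, 262, 49, 53)
(0.6548, 0.3452) [505.3 259.2] [554.7 315.6]
(0.655, 0.347) [506.4 259.3] [555.9 315.8]
(0.655, 0.343) [504.1 259.1] [553.4 315.5]
side5 (272, 162, 32, 35)
(0.6548, 0.3452) [273.  162.6] [296.8 195.5]
(0.655, 0.347) [272.8 162.4] [296.6 195.2]
(0.655, 0.343) [273.3 162.9] [297.2 195.8]
```

Emit:
carry_out(
  dp=[
    [-0.03,0.3,0],
    [-0.07,0.6,0],
    [-0.11,0.89,0],
  ],
  rotation=[
    [0,0,0],
    [0,0,0],
    [0,0,0],
  ],
  jaw=[-1,-1,-1],
)

```text
t: 35.35
tcp_pos: [0.5369, 0.2622, 0.1507]
orientation: [0.053, 3.141, 0.0]
force: [0.3, 0.5, -2.1]
width: 0.0505
finger_force: 37.5
```

Emit:
carry_out(
  dp=[
    [-0.03,0.3,0],
    [-0.07,0.6,0],
    [-0.11,0.88,0],
    [-0.11,0.88,0],
    [-0.11,0.88,0],
    [-0.11,0.88,0],
  ],
  rotation=[
    [0,0,0],
    [0,0,0],
    [0,0,0],
    [0,0,0],
    [0,0,0],
    [0,0,0],
  ],
  jaw=[-1,-1,-1,-1,-1,-1],
)

```text
t: 36.1
tcp_pos: [0.5504, 0.3483, 0.1505]
orientation: [-0.054, -3.141, 0.001]
force: [0.5, 0.3, -1.7]
width: 0.0508
finger_force: 37.5
```

```bash
python3 st.py w25 550 348.7; python3 - <<'E'
from m2 import *
white=lambda h,i:(h[...,1]<40)&(h[...,2]>180)
for f in ('w25','w24'):
  im,m=load(f); P=proj(m,[[.445,.353,.04]]); print(f,P)
  x,y=P[0].astype(int)
  for th in (150,190,220):
    w=lambda h,i:(h[...,1]<50)&(h[...,2]>th)
    try: print(th,rect(plane([(f,(max(x-90,0),max(y-90,0),180,140))],.04,w)))
    except Exception as e: print(e)
E
```

```text
36.3 [550.6 348.6 150.7] yaw 178.05 tilt -0.0 0.050195259551957895 [-0.71152444  0.02887671 -1.7994417 ] 0.5985637009784387
dp 0.006 0.001
w25 [[322.26046003  62.75892648]]
150 (array([446.2, 354. ]), array([69.2, 44.8]), 87.8)
190 (array([445.8, 353.9]), array([68.9, 43.9]), 87.6)
220 (array([445.9, 353.9]), array([68.7, 43.7]), 87.5)
w24 [[619.70048184 109.64432619]]
150 (array([445.2, 341. ]), array([59.7, 44.8]), 87.8)
190 (array([445.3, 344.4]), array([53.3, 44.1]), 87.3)
220 (array([445.2, 344.2]), array([53.2, 43.6]), 87.9)
```

Emit:
carry_out(
  dp=[
    [0,0,0.3],
    [0,0,0.6],
    [0,0,0.9],
    [0,0,1],
    [0,0,1],
    [0,0,1],
  ],
  rotation=[
    [0,0,0],
    [0,0,0],
    [0,0,0],
    [0,0,0],
    [0,0,0],
    [0,0,0],
  ],
  jaw=[-1,-1,-1,-1,-1,-1],
)

```text
t: 37.05
tcp_pos: [0.5515, 0.3499, 0.052]
orientation: [0.052, 3.139, 0.002]
force: [-0.1, -0.3, -1.2]
width: 0.0506
finger_force: 37.5
```

```bash
python3 st.py w26 550.5 348.5
```

```text
37.25 [551.3 349.8  51.8] yaw 178.1 tilt -0.0017 0.05062627009279804 [ 0.00747531  0.67619604 -1.91422958] 0.5986520308550568
dp 0.008 -0.013
```

Emit:
carry_out(
  dp=[
    [0.008,-0.013,0],
    [0.008,-0.013,0.05],
    [0.008,-0.013,0.09],
    [0.008,-0.013,0.1],
    [0.008,-0.013,0.1],
  ],
  rotation=[
    [0,0,0],
    [0,0,0],
    [0,0,0],
    [0,0,0],
    [0,0,0],
  ],
  jaw=[-1,-1,-1,-1,-1],
)

```text
t: 37.88
tcp_pos: [0.5496, 0.348, 0.0418]
orientation: [0.052, 3.141, 0.0]
force: [-3.4, -2.9, 12.3]
width: 0.0506
finger_force: 38.9
```

```bash
python3 st.py w27 550.5 348.5
```

```text
38.075 [549.5 348.   41.9] yaw 178.1 tilt -0.0002 0.050685287835218154 [-6.2201821  -2.05993685 10.5969834 ] 0.5978043779015653
dp -0.01 0.006
```

Emit:
carry_out(
  dp=[
    [-0.005,0.003,-0.008],
    [-0.008,0.004,-0.008],
    [-0.008,0.004,-0.005],
    [-0.008,0.004,-0.005],
    [-0.008,0.004,-0.005],
    [-0.008,0.004,-0.005],
    [-0.008,0.004,-0.005],
    [-0.008,0.004,-0.1],
    [-0.008,0.004,-0.5],
    [-0.008,0.004,-1],
    [-0.008,0.004,-1],
    [-0.008,0.004,-1],
  ],
  rotation=[
    [0,0,0],
    [0,0,0],
    [0,0,0],
    [0,0,0],
    [0,0,0],
    [0,0,0],
    [0,0,0],
    [0,0,0],
    [0,0,0],
    [0,0,0],
    [0,0,0],
    [0,0,0],
  ],
  jaw=[-1,-1,-1,1,1,1,1,1,1,1,1,1],
)

```text
t: 39.58
tcp_pos: [0.5505, 0.3484, 0.1409]
orientation: [0.052, 3.141, 0.001]
force: [-0.1, -0.2, 0.5]
width: 0.0852
finger_force: 0.0
```

```bash
python3 st.py w28 550.5 348.5; python3 - <<'E'
from meas import *
snap('scene','scene6');snap('side','side6')
im,m=load('w28'); print('pred cap',proj(m,[[.5505,.3496,.09]]))
c,_=cont('w28',(230,120,180,180),lambda h,i:(h[...,2]<90)&(h[...,1]<90)); o=cv2.minEnclosingCircle(c); print(cv2.boundingRect(c),ray(m,[o[0]],.09)*1000)
# weight in side & scene: grey contour vs upright prediction
for f in ('scene6','side6'):
    mm=load(f)[1]; print(f,'weight pred top/bottom',proj(mm,[[.522,-.109,.098],[.522,-.109,.062]]).round().tolist(),'bottle top',proj(mm,[[.5505,.3485,.09],[.5505,.3485,0]]).round().tolist())
    a=cv2.absdiff(load(f)[0],load(f.replace('6','5'))[0]); print('change outside arm?',[(cv2.boundingRect(k)) for k in cv2.findContours((a.max(2)>40).astype(np.uint8),0,2)[0] if cv2.contourArea(k)>60])
E
```

```text
39.775 [549.6 347.8 139.1] yaw 178.1 tilt 0.0021 0.08560833008661947 [0.31290281 0.57971972 0.38657817] 0.5975216508836382
dp -0.009 0.007
pred cap [[322.0435974  278.13778752]]
(283, 232, 77, 68) [[546.99385627 349.14630412  90.        ]]
scene6 weight pred top/bottom [[301.0, 202.0], [302.0, 216.0]] bottle top [[529.0, 233.0], [519.0, 270.0]]
change outside arm? [(508, 252, 14, 15), (391, 236, 20, 7), (511, 227, 28, 26), (349, 165, 64, 39), (394, 156, 16, 10), (295, 155, 54, 43), (498, 0, 132, 213), (405, 0, 95, 215)]
side6 weight pred top/bottom [[310.0, 260.0], [311.0, 273.0]] bottle top [[251.0, 171.0], [253.0, 198.0]]
change outside arm? [(49, 398, 25, 14), (0, 335, 32, 43), (95, 305, 129, 112), (105, 265, 101, 78), (21, 225, 19, 42), (37, 206, 52, 57), (31, 177, 21, 28), (213, 11, 18, 52), (226, 0, 53, 202), (40, 0, 18, 115)]
```

```bash
python3 - <<'E'
from meas import *
from bench import finish_job
im,m=load('w28')
c,_=cont('w28',(230,120,180,230),lambda h,i:(h[...,2]<90)&(h[...,1]<90)); o=cv2.minEnclosingCircle(c); print(cv2.boundingRect(c),ray(m,[o[0]],.09)*1000)
print(finish_job())
E
```

```text
(283, 232, 77, 84) [[547.94190299 348.66130722  90.        ]]
the job is handed in; nothing more can be done
None
```

The job is handed in at about 40 s of the 104 s. Both heel blocks sit on their soles, the weight stands on the large heel block, and the bottle is within about 3 mm of midway between the brass tin and the wax block; I don't have the judge's verdict.

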